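Move plug carriers to the next rail and lock the rail stop

TASK

Loosen the clamp knob of the sliding stop on the left-hand (receiving) rail before moving the stop, and slide the stop back to make room. Lift every hanging plug carrier from the right-hand rail over the end stops and hang it squarely on the receiving rail, between that rail's right-hand end stop and the sliding stop. With the clamp still loose, slide the stop right up against the carrier nearest to it, then turn the clamp knob fully tight; leave the jar, the screwdriver and the hammer where they are.

Things in the scene. Friction and masses are not known exactly. Their poses are not given: they have to be found in the camera images.
- feed_rail (a point): Middle of the top face of the right-hand (feed) rail, on a fixed stand; z up. Flat aluminium bar 36 mm wide (x), 14 mm thick, 360 mm long along this frame's y; top 130 mm above the bench. At each end (y = +-168 to 180 mm) an upturned end stop, 36 mm wide (x), rises 16 mm above the rail. Front (-x) and underside are free; the stand holds it from behind.
- recv_rail (a point): Same point of the left-hand (receiving) rail; same rail, end stops and axes. Carriers belong between its right-hand end stop (inner face y = -168 mm) and the sliding stop. Both stands: at each end an arm at rail level runs back to a post at x = +95, y = +-174 mm, no higher than the rail; foot plate 60 mm wide (x), 10 mm thick, about x = +95.
- stop_face (a point): Point on the sliding stop's flat pushing face, which faces -y (to the carriers), level with the rail's top; axes as recv_rail. The stop is a dark steel block on the rail, 56 mm wide (x), from 26 mm below to 14 mm above the rail's top, reaching 75 mm to +y of the face. The clamp knob stands on it.
- stop (a joint): Place of the sliding stop in m: 0 = at the rail's left (+y) end, face at y = +92 mm of recv_rail; grows towards -y (face at 0.092 - value), up to 0.22. Drags with about 3 N and stays where left; easily slid by holding its clamp knob. The simulated clamp does not itself hold it fast: the order of work matters.
- clamp (a joint): Clamp knob angle in rad: 0 = fully tight (bar in line with the rail); grows counter-clockwise seen from above, to its end at 1.4 = fully loose. Turns with about 0.06 N m, stays where left.
- clamp_grip (a point): Middle of the clamp knob's grip bar, on its vertical axis, 55 mm to +y of the stop's face and 42 mm above the rail's top. Black bar 44 mm long along this frame's y, 12 mm thick along its x, reaching 15 mm above and below this point; the frame turns with the knob.
- carrier1: Hanging steel carrier, 176 mm tall, 0.2 to 0.34 kg; may be absent. Origin: centre of its underside, z up, y along the rail. Tray block 64 (x) x 40 (y) x 26 mm with white plugs; stem at x = -28 to -22 mm; saddle with, on top, a grip fin 8 mm thick (x), 30 mm (y), z = 126 to 176 mm. Hung, its underside is 12 mm above the bench; it also stands on the bench.
- carrier1_saddle (a point): Middle of that carrier's saddle underside, 118 mm above its origin, same axes: rests on the rail's top. Saddle 36 mm long (y), 8 mm thick; 44 mm gap (x) between the stem in front and a rear cheek (x = 22 to 28 mm) that reaches 22 mm below this point.
- carrier2: Hanging steel carrier, 176 mm tall, 0.2 to 0.34 kg; may be absent. Origin: centre of its underside, z up, y along the rail. Tray block 64 (x) x 40 (y) x 26 mm with white plugs; stem at x = -28 to -22 mm; saddle with, on top, a grip fin 8 mm thick (x), 30 mm (y), z = 126 to 176 mm. Hung, its underside is 12 mm above the bench; it also stands on the bench.
- carrier2_saddle (a point): Middle of that carrier's saddle underside, 118 mm above its origin, same axes: rests on the rail's top. Saddle 36 mm long (y), 8 mm thick; 44 mm gap (x) between the stem in front and a rear cheek (x = 22 to 28 mm) that reaches 22 mm below this point.
- carrier3: Hanging steel carrier, 176 mm tall, 0.2 to 0.34 kg; may be absent. Origin: centre of its underside, z up, y along the rail. Tray block 64 (x) x 40 (y) x 26 mm with white plugs; stem at x = -28 to -22 mm; saddle with, on top, a grip fin 8 mm thick (x), 30 mm (y), z = 126 to 176 mm. Hung, its underside is 12 mm above the bench; it also stands on the bench.
- carrier3_saddle (a point): Middle of that carrier's saddle underside, 118 mm above its origin, same axes: rests on the rail's top. Saddle 36 mm long (y), 8 mm thick; 44 mm gap (x) between the stem in front and a rear cheek (x = 22 to 28 mm) that reaches 22 mm below this point.
- carrier4: Hanging steel carrier, 176 mm tall, 0.2 to 0.34 kg; may be absent. Origin: centre of its underside, z up, y along the rail. Tray block 64 (x) x 40 (y) x 26 mm with white plugs; stem at x = -28 to -22 mm; saddle with, on top, a grip fin 8 mm thick (x), 30 mm (y), z = 126 to 176 mm. Hung, its underside is 12 mm above the bench; it also stands on the bench.
- carrier4_saddle (a point): Middle of that carrier's saddle underside, 118 mm above its origin, same axes: rests on the rail's top. Saddle 36 mm long (y), 8 mm thick; 44 mm gap (x) between the stem in front and a rear cheek (x = 22 to 28 mm) that reaches 22 mm below this point.
- carrier5: Hanging steel carrier, 176 mm tall, 0.2 to 0.34 kg; may be absent. Origin: centre of its underside, z up, y along the rail. Tray block 64 (x) x 40 (y) x 26 mm with white plugs; stem at x = -28 to -22 mm; saddle with, on top, a grip fin 8 mm thick (x), 30 mm (y), z = 126 to 176 mm. Hung, its underside is 12 mm above the bench; it also stands on the bench.
- carrier5_saddle (a point): Middle of that carrier's saddle underside, 118 mm above its origin, same axes: rests on the rail's top. Saddle 36 mm long (y), 8 mm thick; 44 mm gap (x) between the stem in front and a rear cheek (x = 22 to 28 mm) that reaches 22 mm below this point.
- jar: Jar, 60 mm wide, 95 mm high; bystander, leave alone. Origin about the middle of its underside.
- screwdriver: Screwdriver, 190 mm, lying; bystander, leave alone. Origin about the middle of its underside.
- mallet: Hammer with wooden handle, 260 mm, lying; bystander, leave alone. Origin about the middle of its underside.

How it is judged:
By the outcome, as a careful person would: the job done as asked, in the order asked, and still so for the second after the job is handed in, with the robot touching nothing.
Of carrier1, carrier2, carrier3, carrier4, carrier5 only 3 to 5 are there at a start; the rules pass over those that are not, and their reading is None.
At some moment in a run one of carrier1, carrier2, carrier3, carrier4, carrier5 may be knocked a few centimetres aside while the robot is not near it.
Once in a run the grip may slacken for a moment while it holds something.
It also fails if it takes over 210 s, if anything falls off the work surface, if the arm or the gripper's body presses on something with over 40 N, if the wrist force passes 120 N, or if a joint passes its speed limit or range.

ROBOT

A 6-joint arm with a two-finger parallel gripper is mounted at the origin on the work surface. World frame = base frame: x ahead of the robot, y to its left, z up, the work surface at z = 0. Lengths are in m, angles in rad, forces in N, time in s.
With the tool pointing down it reaches from about 0.35 to 0.875 m from the base axis. Payload 4.2 kg.
Tool frame: the origin (TCP) lies at the very end of the fingers, on their centre line; the grasp point (between the pads) lies 19 mm behind it; z points along the fingers, y is the line along which they close (so a half turn about z gives the same grasp; the last joint's range is limited). The gripper opens to 85 mm and grips with 20 to 120 N. Pads are 22 mm wide; open, the fingers measure 114 mm over their backs; the gripper's body (76 mm by 85 mm) begins 54 mm behind the grasp point. The pads swing forward as they close: fully open they stand 13 mm farther back than shut.
Start: joints at [1.512, 0.385, 0.008, 0, -1.194, -0.259], TCP at [0.195, 0.594, 0.231] pointing down, gripper open.
Joint ranges: [-3.14, 3.14], [-1.21, 2.06], [-1.07, 1.41], [-3.16, 2.05], [-2.99, -0.16], [-3.1, 3.1]. Speed limits (rad/s): [2.79, 2.79, 3.14, 3.14, 3.14, 3.14].

INTERFACE

Orientations are given as [roll, pitch, yaw] about the fixed x, y, z axes, in that order (R = Rz(yaw) Ry(pitch) Rx(roll)).
In Python, from plant import state, snapshot, calibration, job_done, spot_in, cut_out gives the robot as it stands.
- The arm moves only by the tool jog_arm, never from a script. Its arguments are lists of equal length, an entry for each row: "gripper": the opening, from 0 (shut) to 1 (fully open); "delta_pos": the shift along the tool's x, y, z in m, a list of three; "turn": the turn about the tool's z in rad. In form: {"gripper": [gripper, ...], "delta_pos": [[x, y, z], ...], "turn": [turn, ...]}. A call has 1 to 5 rows; each row shifts and turns the commanded pose from where the row before left it, along the tool's axes as they then stand; what a row does not reach is not made up. A row lasts 1/8 s, in which the tool goes at most 62.5 mm and 10.7 degrees, less where a joint would pass 70% of its speed; a pose out of reach is approached as far as the arm can. A call is refused whole if a number of a shift passes 0.0625 or a number of a turn 0.188, either way. A call with a gripper value outside its range is refused whole. The fingers move at their own pace and stop on an object; "force" is the grip in N (left out, the last holds). Time passes only in rows, so rows that do not move let the fingers close. It gives the time, the measured TCP pose, the force, the opening and the grip force at its end, in the units of the state.
- state(): the state, without advancing time (a new reading comes with each control period).
- snapshot(name): name is "scene" or "top" or "wrist"; returns the picture (480x640x3 uint8, red, green, blue); there is no depth.
- calibration(name): a dict with "vertical_fov" (degrees; the focal length in pixels is half the picture's height over the tangent of half this angle, whatever the lens; pixels are square), "cx", "cy" (the principal point, pixels), "T" (4x4, takes a point from camera to world coordinates). Camera axes: x right, y down, z forward; pixel columns grow to the right and rows downward; lengths in m; the calibration is good to about 2 mm. The wrist camera is an equidistant fisheye: a pixel r from the principal point sees the ray r / f radians off the axis. A picture is of the moment at which its call begins: read the wrist's pose just before it. calibration takes no time and is no camera call; for the wrist camera it gives the pose at the moment of the call.
- job_done(): hands the job in; it is judged then, once.
Trained networks look in the newest picture that a camera, given by its name, has taken for a name from the list of things; names that differ only in an ending like _2 or _b are one class to them, and where a whole thing is asked for, a point or a joint stands for the part that bears it (a point fixed in the world has none). Each returns a list of dicts, best first, with "conf" (0 to 1); they miss things now and then, are a little off and sometimes report something else, mostly with a low value. They report only what shows in the picture. A call takes as long as a camera call.
- spot_in(camera, name): "location" ([x, y, z] in m, in world coordinates, good to about 4 mm: the middle of the surface that is visible of it).
- cut_out(camera, name): "mask" (480x640 bool, what is visible of it).
The state is a dict: "time_s": time; "joint_pos": joint angles; "joint_velocities": joint speeds; "effort": joint torques, N m; "position": TCP position; "orientation": TCP orientation; "wrist_force": force on the tool from outside, world axes, zero at the start; "ft_torque": the same for the moment, N m; "opening": opening from 0.0 (shut) to 1.0 (fully open); "finger_force": force on a finger pad.
Only numpy, scipy, OpenCV 4.12 (cv2) and the standard library are available. Lean on these libraries where they do the work, as an engineer would, in place of code of your own. Each camera call takes 0.05 s, during which the arm holds its last target. There are 200 camera calls.

## Working session

There is one attempt and no reset: what is moved stays moved. The work goes in short steps, Python scripts to look and compute and a tool call to move; the robot and the scene stay as the last step left them, time stands still between calls to the robot, and variables do not carry over. Pictures are saved under pics/ and viewed, at most 18 in all, crops included, and the job is handed in when it is done.

Besides the shell and the picture viewer there is one more tool, called after ">>>" in YAML: its name, and indented under it one key for each argument. jog_arm: Moves the arm, as the interface text tells. Its arguments: {"type":"object","properties":{"gripper":{"type":"array"},"delta_pos":{"type":"array"},"turn":{"type":"array"},"force":{"type":"number"}},"required":["gripper","delta_pos","turn"]}

```bash
ls; mkdir -p pics
python3 - <<'E'
from plant import *
import cv2
print(state())
for n in ["scene","top"]:
    im=snapshot(n); cv2.imwrite(f"pics/{n}0.png",im[:,:,::-1]); c=calibration(n); print(n,c)
    for t in ["carrier1","stop_face","clamp_grip","jar","feed_rail","recv_rail"]:
        try: print(t,[(round(d["conf"],2),[round(float(v),3) for v in d["location"]]) for d in spot_in(n,t)])
        except Exception as e: print(t,e)
E
```

```text
pics
{'time_s': 0.0, 'joint_pos': array([ 1.51158893e+00,  3.85540450e-01,  6.57881370e-03, -4.99142582e-04,
       -1.19400913e+00, -2.58597472e-01]), 'joint_velocities': array([-0.00055912, -0.00149382, -0.00056562, -0.00055101,  0.00198279,
        0.00120029]), 'effort': array([ 1.34973492e-03, -3.92293203e+01,  1.88402706e+01,  4.18639988e+00,
       -4.56616443e-03,  9.82123076e-07]), 'position': array([0.19510067, 0.59312709, 0.2302129 ]), 'orientation': array([ 3.13937188e+00, -1.07761156e-04, -3.17988906e-01]), 'wrist_force': array([-0.69277949,  0.98386867, -0.48786798]), 'ft_torque': array([ 0.03839468, -0.00662267,  0.01090628]), 'finger_force': 0.0, 'opening': 0.9986878827589142}
scene {'vertical_fov': 51.10864766882122, 'cx': 323.908779539702, 'cy': 242.6938532130894, 'T': array([[ 0.64712444,  0.48503763, -0.58819083,  1.26661915],
       [ 0.76212125, -0.39129706,  0.51580792, -0.59667701],
       [ 0.02002891, -0.78206464, -0.62287538,  0.86818203],
       [ 0.        ,  0.        ,  0.        ,  1.        ]])}
carrier1 [(0.95, [0.526, -0.111, 0.069]), (0.83, [0.545,
[... 455 characters left out ...]
.006388  , -0.9889819 ,  0.14789857,  0.41902293],
       [-0.99994385, -0.005067  ,  0.0093068 , -0.00181711],
       [-0.00845485, -0.14794972, -0.98895874,  1.04476315],
       [ 0.        ,  0.        ,  0.        ,  1.        ]])}
carrier1 [(0.98, [0.515, -0.106, 0.14]), (0.75, [0.53, -0.288, 0.136]), (0.71, [0.529, -0.241, 0.138]), (0.65, [0.538, -0.368, 0.138]), (0.6, [0.519, -0.165, 0.135])]
stop_face [(0.8, [0.549, 0.165, 0.145])]
clamp_grip [(0.51, [0.555, 0.183, 0.187]), (0.32, [0.521, -0.163, 0.132])]
jar [(0.79, [0.742, 0.014, 0.095]), (0.4, [0.526, -0.239, 0.136])]
feed_rail [(0.9, [0.621, -0.238, 0.012])]
recv_rail [(0.97, [0.612, 0.232, 0.115]), (0.34, [0.554, 0.164, 0.147])]
```

View pics/top0.png

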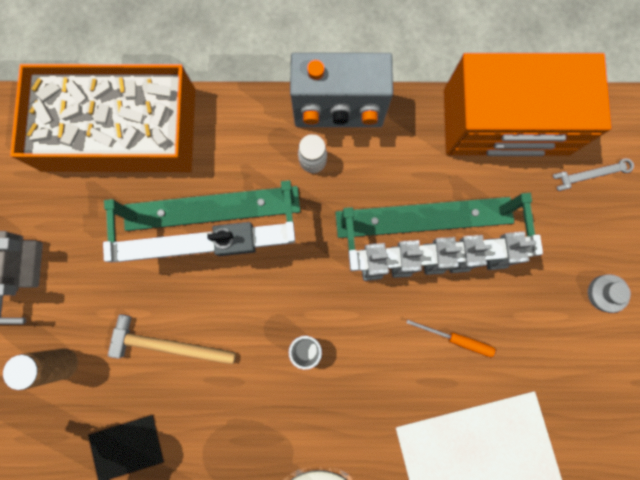

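View pics/scene0.png

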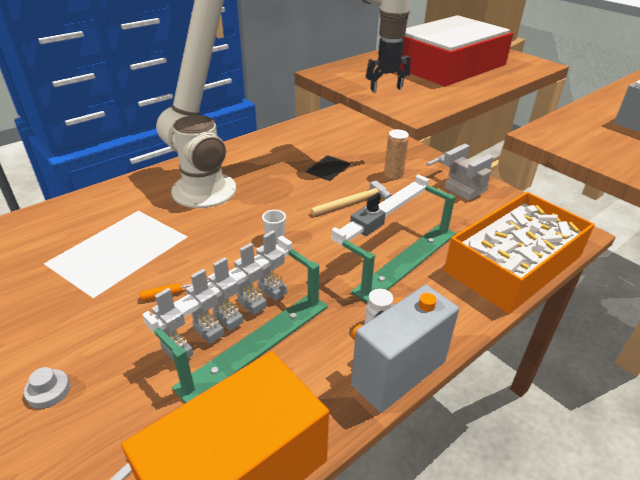

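The top view shows five carriers on the feed rail, with fins at x≈376, 410, 447, 475 and 518 and y≈250. The receiving rail spans (104–296, 240). Its stop is near the right end, at px 214–254, and the knob at (221,237) is in line with the rail, so it is tight. The scene view agrees.

Run:
```python
import cv2,numpy as np
t=cv2.imread("pics/top0.png"); s=cv2.imread("pics/scene0.png")
def z(im,x,y,w,h,k): return cv2.resize(im[y:y+h,x:x+w],None,fx=k,fy=k,interpolation=cv2.INTER_CUBIC)
cv2.imwrite("pics/topz.png",np.vstack([z(t,95,175,215,90,3.7),z(t,335,190,215,90,3.7)])[:, :799])
cv2.imwrite("pics/scenez.png",np.vstack([z(s,330,170,130,75,4)[:,:520],z(s,140,225,130+0,73,4)]))
```

```text
(no output)
```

View pics/topz.png

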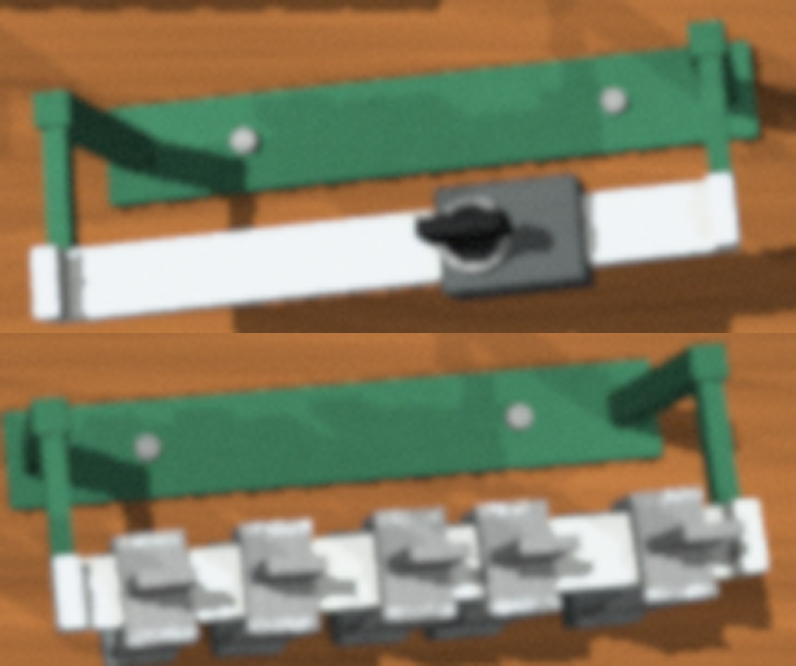

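View pics/scenez.png

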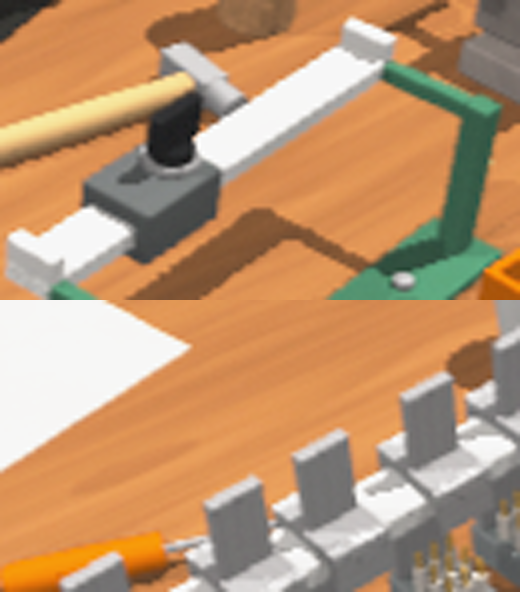

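The zooms show the rail end corners, the stop (face at topz x≈590) and the fins. I'll fit the rail poses from the top view and check them in the scene view.

```bash
cat > h.py <<'E'
import numpy as np, cv2
from plant import *
from scipy.optimize import least_squares
def proj(c,P,fish=False):
    q=(np.atleast_2d(P)-c["T"][:3,3])@c["T"][:3,:3]; f=240/np.tan(np.radians(c["vertical_fov"]/2))
    if fish:
        r=np.hypot(q[:,0],q[:,1]); th=np.arctan2(r,q[:,2]); k=f*th/r
        return np.c_[c["cx"]+k*q[:,0],c["cy"]+k*q[:,1]]
    return np.c_[c["cx"]+f*q[:,0]/q[:,2],c["cy"]+f*q[:,1]/q[:,2]]
def ray(c,p,fish=False):
    f=240/np.tan(np.radians(c["vertical_fov"]/2)); u=(np.array(p)-[c["cx"],c["cy"]])/f
    if fish:
        r=np.linalg.norm(u); d=np.r_[u/r*np.sin(r),np.cos(r)]
    else: d=np.r_[u,1]
    return c["T"][:3,3],c["T"][:3,:3]@d
def onz(c,p,z,fish=False):
    o,d=ray(c,p,fish); return o+d*(z-o[2])/d[2]
def tri(L):
    A=np.zeros((3,3));b=np.zeros(3)
    for o,d in L:
        d=d/np.linalg.norm(d);M=np.eye(3)-np.outer(d,d);A+=M;b+=M@o
    return np.linalg.solve(A,b)
def rp(r,P):  # rail frame -> world ; r=(x,y,z,yaw)
    c,s=np.cos(r[3]),np.sin(r[3]); return np.atleast_2d(P)@np.array([[c,s,0],[-s,c,0],[0,0,1]])+np.array(r[:3])
def rinv(r,P):
    c,s=np.cos(r[3]),np.sin(r[3]); return (np.atleast_2d(P)-np.array(r[:3]))@np.array([[c,s,0],[-s,c,0],[0,0,1]]).T
E
python3 - <<'E'
from h import *
ct,cs=calibration("top"),calibration("scene")
C=np.array([[.018,.18,.016],[-.018,.18,.016],[.018,-.18,.016],[-.018,-.18,.016]])
T={"recv":[(103.1,242),(104.2,260.9),(292.8,221.8),(294.5,241.5)],"feed":[(349.1,250.3),(351.2,269.7),(540.4,235.1),(542.6,254.1)]}
for k,g in (("recv",(.56,.2)),("feed",(.52,-.24))):
    for fz in (True,False):
        ss=np.array([(428.3,180.8),(416.3,175.5)]) if k=="recv" else None
        def res(v):
            r=(v[0],v[1],.13 if fz else v[3],v[2])
            e=(proj(ct,rp(r,C))-T[k]).ravel()
            if not fz and ss is not None: e=np.r_[e,(proj(cs,rp(r,C[:2]))-ss).ravel()]
            return e
        if not fz and ss is None: continue
        o=least_squares(res,[*g,.05,.13]); print(k,fz,o.x.round(4),o.fun.round(1))
        r=(o.x[0],o.x[1],.13,o.x[2])
        if fz: print(proj(cs,rp(r,C)).round(1).tolist())
    for n in ("top","scene"):
        for t in (["carrier1"] if k=="feed" else ["stop_face","clamp_grip"]):
            for d in spot_in(n,t): print(n,t,round(d["conf"],2),rinv(r,d["location"]).round(3))
# fin tops, top view zoom ends at z .188 (left,right)
rr=lambda p:np.round(p,4)
for u,v in [((133,588),(190,575)),((253,572),(318,562)),((390,562),(450,548)),((490,553),(560,540)),((650,543),(715,530))]:
    m=np.array([335+(u[0]+v[0])/7.4,190+((u[1]+v[1])/2-333)/3.7]); print("fin",rr(rinv(r,onz(ct,m,.188))))
E
```

```text
recv True [0.551  0.2308 0.1104 0.13  ] [ 0.4  0.   0.1 -0.1 -0.3  0.6 -0.2 -0.5]
[[428.3, 178.6], [417.6, 173.8], [342.0, 234.8], [330.8, 228.4]]
recv False [0.5514 0.2315 0.1119 0.1256] [ 1.1  0.3  0.8  0.1 -0.6  0.6 -0.4 -0.5  0.  -0.9  1.3 -0.4]
top stop_face 0.8 [[-0.01  -0.066  0.015]]
top clamp_grip 0.51 [[-0.002 -0.049  0.057]]
top clamp_grip 0.32 [[-0.074 -0.389  0.002]]
scene stop_face 0.82 [[ 0.01  -0.069  0.015]]
scene clamp_grip 0.47 [[ 0.006 -0.058  0.044]]
feed True [ 0.533  -0.2353  0.086   0.13  ] [ 0.4  0.2  0.  -0.2 -0.6  0.1  0.1 -0. ]
[[291.7, 241.8], [281.4, 234.9], [151.9, 323.1], [142.2, 313.2]]
top carrier1 0.98 [[-0.007  0.13   0.01 ]]
top carrier1 0.75 [[-0.007 -0.052  0.006]]
top carrier1 0.71 [[-0.004 -0.005  0.008]]
top carrier1 0.65 [[-0.006 -0.133  0.008]]
top carrier1 0.6 [[-0.008  0.072  0.005]]
scene carrier1 0.95 [[ 0.004  0.125 -0.061]]
scene carrier1 0.83 [[ 0.    -0.14   0.005]]
scene carrier1 0.72 [[ 0.007  0.059 -0.06 ]]
scene carrier1 0.6 [[ 0.009 -0.062 -0.023]]
scene carrier1 0.56 [[ 0.002 -0.007 -0.019]]
fin [[-0.0034  0.1321  0.058 ]]
fin [[-0.0012  0.0716  0.058 ]]
fin [[-0.0007  0.0062  0.058 ]]
fin [[-0.0006 -0.0449  0.058 ]]
fin [[-0.0019 -0.1214  0.058 ]]
```

```bash
cat >> h.py <<'E'
def plan(p0,y0,p1,y1,n,nt=None):
    p0=np.array(p0,float);nt=nt or n;yaw=y0;d=(np.array(p1)-p0)/n
    for i in range(n):
        ax=np.array([[np.cos(yaw),np.sin(yaw),0],[np.sin(yaw),-np.cos(yaw),0],[0,0,-1]])
        t=-(y1-y0)/nt if i<nt else 0
        print((ax@d).round(4).tolist(),round(t,4)); yaw-=t
E
python3 -c "
from h import *
plan([.195,.594,.231],-.318,[.557,.176,.27],-1.461,10,8)
print('const yaw check: rp knob',rp((.551,.231,.13,.11),[0,-.055,.042]))"
```

```text
[0.0475, 0.0284, -0.0039] 0.1429
[0.051, 0.0213, -0.0039] 0.1429
[0.0535, 0.0139, -0.0039] 0.1429
[0.055, 0.0061, -0.0039] 0.1429
[0.0553, -0.0018, -0.0039] 0.1429
[0.0544, -0.0096, -0.0039] 0.1429
[0.0525, -0.0173, -0.0039] 0.1429
[0.0495, -0.0246, -0.0039] 0.1429
[0.0455, -0.0314, -0.0039] 0
[0.0455, -0.0314, -0.0039] 0
const yaw check: rp knob [[0.55703781 0.17633241 0.172     ]]
```

>>> jog_arm:
  gripper: [1,1,1,1,1]
  delta_pos:
    - [0.0475,0.0284,-0.004]
    - [0.051,0.0213,-0.004]
    - [0.0535,0.014,-0.004]
    - [0.055,0.006,-0.004]
    - [0.0553,-0.002,-0.004]
  turn: [0.143,0.143,0.143,0.143,0.143]

```text
time_s: 1.62
position: [0.3774, 0.3834, 0.2518]
orientation: [-3.141, 0.0, -1.037]
wrist_force: [-0.4, 0.7, 0.3]
opening: 0.999
finger_force: 0.0
```

>>> jog_arm:
  gripper: [1,1,1,1,1]
  delta_pos:
    - [0.0544,-0.0096,-0.004]
    - [0.0525,-0.0173,-0.004]
    - [0.0495,-0.0246,-0.004]
    - [0.0455,-0.0314,-0.004]
    - [0.0455,-0.0314,-0.004]
  turn: [0.143,0.143,0.143,0,0]

```text
time_s: 2.25
position: [0.5583, 0.1742, 0.2717]
orientation: [-3.141, 0.0, -1.462]
wrist_force: [1.5, 0.5, 1.0]
opening: 0.999
finger_force: 0.0
```

>>> jog_arm:
  gripper: [1,1]
  delta_pos:
    - [0,0,0]
    - [0,0,0]
  turn: [0,0]

```text
time_s: 2.5
position: [0.5571, 0.1755, 0.2711]
orientation: [3.141, 0.0, -1.463]
wrist_force: [0.1, 0.1, 0.5]
opening: 1.001
finger_force: 0.0
```

Run:
```python
from h import *
c=calibration("wrist"); im=snapshot("wrist"); cv2.imwrite("pics/w1.png",im[:,:,::-1]); s=state()
print(s["position"],s["orientation"],s["joint_pos"].round(3),c)
R=(.551,.231,.13,.11)
C=np.array([[.018,-.18,.016],[-.018,-.18,.016],[0,-.055,.057],[.028,0,.014],[-.028,0,.014],[0,-.168,0]])
print(proj(c,rp(R,C),1).round(1).tolist())
for t in ("clamp_grip","stop_face","recv_rail"):
    for d in spot_in("wrist",t): print(t,d["conf"],rinv(R,d["location"]).round(4))
```

```text
[0.55679446 0.1761169  0.27118969] [ 3.14123465e+00  7.24952111e-05 -1.46120300e+00] [ 0.583  0.29  -0.031 -0.    -1.25  -0.474] {'vertical_fov': 65.70646984690485, 'cx': 311.65086769406776, 'cy': 235.17331576272557, 'T': array([[-9.94128994e-01, -1.03622084e-01, -3.11449254e-02,
         5.65523840e-01],
       [-1.08200952e-01,  9.51224505e-01,  2.88902225e-01,
         1.00835720e-01],
       [-3.10834424e-04,  2.90575989e-01, -9.56851868e-01,
         4.12508912e-01],
       [ 0.00000000e+00,  0.00000000e+00,  0.00000000e+00,
         1.00000000e+00]])}
[[286.3, 58.3], [337.5, 58.2], [312.2, 246.4], [277.3, 294.1], [347.1, 294.0], [311.9, 77.2]]
clamp_grip 0.67 [[ 0.0004 -0.051   0.0607]]
stop_face 0.76 [[ 0.0008 -0.0675  0.0149]]
recv_rail 0.58 [[ 0.0278 -0.0591 -0.0001]]
```

View pics/w1.png

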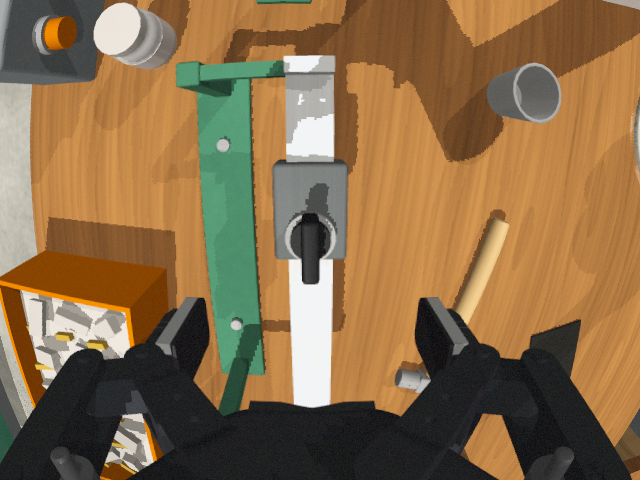

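The wrist view shows the bar centred at about (311,247) and the end stop at (285–335,57). Both match the fitted model within about 1.5 mm. Descending to grip the knob.

>>> jog_arm:
  gripper: [0.6,0.6,0.6,0.6,0.6]
  delta_pos:
    - [0,0,0.04]
    - [0,0,0.04]
    - [0,0,0.034]
    - [0,0,0]
    - [0,0,0]
  turn: [0,0,0,0,0]
  force: 50

```text
time_s: 3.32
position: [0.5581, 0.1767, 0.159]
orientation: [-3.139, 0.0, -1.46]
wrist_force: [0.6, 0.2, 0.9]
opening: 0.596
finger_force: 0.0
```

>>> jog_arm:
  gripper: [0,0,0,0,0]
  delta_pos:
    - [0,0,0]
    - [0,0,0]
    - [0,0,0]
    - [0,0,0]
    - [0,0,0]
  turn: [0,0,0,0,0]
  force: 50

```text
time_s: 3.95
position: [0.5582, 0.1761, 0.1587]
orientation: [-3.139, 0.001, -1.461]
wrist_force: [1.3, -0.2, 5.2]
opening: 0.133
finger_force: 52.2
```

>>> jog_arm:
  gripper: [0,0,0,0,0]
  delta_pos:
    - [0,0,0]
    - [0,0,0]
    - [0,0,0]
    - [0,0,0]
    - [0,0,0]
  turn: [-0.141,-0.141,-0.141,-0.141,-0.141]

```text
time_s: 4.58
position: [0.5628, 0.1784, 0.1589]
orientation: [-3.128, -0.005, -0.752]
wrist_force: [13.0, 4.9, -2.3]
opening: 0.131
finger_force: 50.8
```

>>> jog_arm:
  gripper: [0,0,0,0,0]
  delta_pos:
    - [0,0,0]
    - [0,0,0]
    - [0,0,0]
    - [0,0,0]
    - [0,0,0]
  turn: [-0.141,-0.141,-0.141,-0.141,-0.141]

```text
time_s: 5.2
position: [0.5653, 0.1797, 0.159]
orientation: [-3.132, -0.018, -0.046]
wrist_force: [19.0, 5.3, -5.7]
opening: 0.126
finger_force: 50.4
```

>>> jog_arm:
  gripper: [0,0]
  delta_pos:
    - [0,0,0]
    - [0,0,0]
  turn: [0,0]

```text
time_s: 5.45
position: [0.5653, 0.1797, 0.159]
orientation: [-3.132, -0.018, -0.051]
wrist_force: [18.6, 4.6, -6.7]
opening: 0.131
finger_force: 50.3
```

>>> jog_arm:
  gripper: [0,0,0,0]
  delta_pos:
    - [0.006,0,0]
    - [-0.005,-0.0305,0]
    - [-0.005,-0.0305,0]
    - [-0.005,-0.0305,0]
  turn: [0,0,0,0]

```text
time_s: 5.95
position: [0.5555, 0.2678, 0.1588]
orientation: [-3.141, -0.005, -0.053]
wrist_force: [7.0, -3.2, 2.8]
opening: 0.126
finger_force: 51.8
```

>>> jog_arm:
  gripper: [0,0,0,0]
  delta_pos:
    - [-0.005,-0.0305,0]
    - [-0.005,-0.0305,0]
    - [-0.005,-0.0305,0]
    - [0,0,0]
  turn: [0,0,0,0]

```text
time_s: 6.45
position: [0.5446, 0.363, 0.1588]
orientation: [-3.137, -0.005, -0.05]
wrist_force: [3.9, 3.4, 4.0]
opening: 0.134
finger_force: 52.0
```

>>> jog_arm:
  gripper: [0.6,0.6,0.6,0.6,0.6]
  delta_pos:
    - [0,0,0]
    - [0,0,0]
    - [0,0,-0.03]
    - [0,0,-0.05]
    - [0,0,-0.04]
  turn: [0,0,0,0,0]

```text
time_s: 7.08
position: [0.5422, 0.3588, 0.2779]
orientation: [3.14, 0.002, -0.052]
wrist_force: [-0.0, -0.1, 0.5]
opening: 0.601
finger_force: 0.0
```

Run:
```python
from h import *
s=state();print(s["position"],s["orientation"]); p=s["position"]
plan(p,s["orientation"][2],[.521,-.1045,.275],-1.485,10,8)
```

```text
[0.54215318 0.35875501 0.27789299] [ 3.14020034e+00  1.93454097e-03 -5.24734293e-02]
[0.0003, 0.0464, 0.0003] 0.1791
[0.0086, 0.0456, 0.0003] 0.1791
[0.0166, 0.0433, 0.0003] 0.1791
[0.024, 0.0397, 0.0003] 0.1791
[0.0307, 0.0348, 0.0003] 0.1791
[0.0364, 0.0287, 0.0003] 0.1791
[0.0409, 0.0218, 0.0003] 0.1791
[0.0442, 0.0142, 0.0003] 0.1791
[0.046, 0.0061, 0.0003] 0
[0.046, 0.0061, 0.0003] 0
```

>>> jog_arm:
  gripper: [0.6,0.6,0.6,0.6,0.6]
  delta_pos:
    - [0,0.0464,0]
    - [0.0086,0.0456,0]
    - [0.0166,0.0433,0]
    - [0.024,0.0397,0]
    - [0.0307,0.0348,0]
  turn: [0.179,0.179,0.179,0.179,0.179]

```text
time_s: 7.7
position: [0.5306, 0.1258, 0.2761]
orientation: [3.138, 0.001, -0.953]
wrist_force: [0.5, -0.4, 0.4]
opening: 0.603
finger_force: 0.0
```

>>> jog_arm:
  gripper: [0.6,0.6,0.6,0.6,0.6]
  delta_pos:
    - [0.0364,0.0287,0]
    - [0.0409,0.0218,0]
    - [0.0442,0.0142,0]
    - [0.046,0.006,0]
    - [0.046,0.006,0]
  turn: [0.179,0.179,0.179,0,0]

```text
time_s: 8.32
position: [0.5203, -0.1053, 0.2761]
orientation: [3.138, 0.001, -1.485]
wrist_force: [0.4, 0.1, 0.2]
opening: 0.598
finger_force: 0.0
```

>>> jog_arm:
  gripper: [0.6,0.6]
  delta_pos:
    - [0,0,0]
    - [0,0,0]
  turn: [0,0]

```text
time_s: 8.57
position: [0.5211, -0.1038, 0.2764]
orientation: [3.139, 0.001, -1.485]
wrist_force: [-0.2, 0.6, -0.4]
opening: 0.606
finger_force: 0.0
```

Run:
```python
from h import *
s=state();c=calibration("wrist"); im=snapshot("wrist"); cv2.imwrite("pics/w2.png",im[:,:,::-1])
print(s["position"],s["orientation"])
F=(.533,-.235,.13,.086)
C=np.array([[.018,.18,.016],[-.018,.18,.016],[.018,-.18,.016],[-.018,-.18,.016]]+[[0,y,.058] for y in (.131,.0715,.006,-.046,-.122)])
print(proj(c,rp(F,C),1).round(1).tolist())
for d in spot_in("wrist","carrier1"): print(d["conf"],rinv(F,d["location"]).round(4))
```

```text
[ 0.52107753 -0.10381605  0.27643583] [ 3.13949275e+00  7.01054039e-04 -1.48489369e+00]
[[288.7, 283.9], [333.6, 283.8], [289.0, -140.3], [333.3, -140.3], [311.1, 241.9], [311.1, 149.7], [311.0, 45.1], [311.1, -30.5], [311.1, -120.0]]
0.94 [[ 0.0016 -0.0037  0.0072]]
0.86 [[-0.0022 -0.0409 -0.0026]]
0.76 [[0.0012 0.0665 0.0071]]
0.75 [[-0.003   0.1236  0.008 ]]
```

View pics/w2.png

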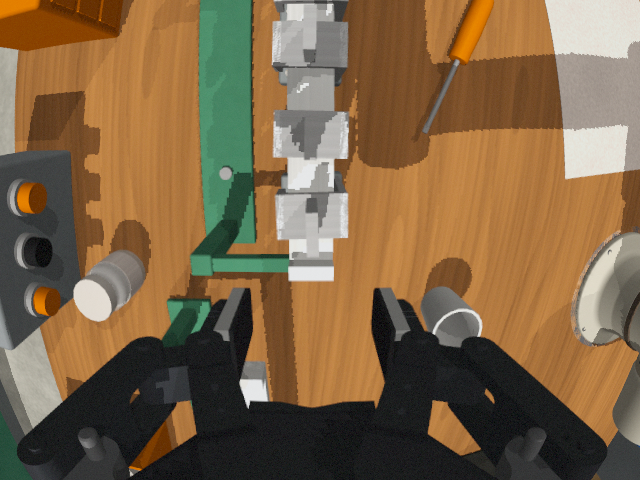

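The wrist view shows the first saddle at rows ≈193–238, x 277–347. The feed end stop is at row 281, x 289–333. Converting those.

Run:
```python
from h import *
c=calibration("wrist"); F=(.533,-.235,.13,.086)
for n,p,z in [("end",(311,281),.146),("s1near",(312,238),.138),("s1far",(278,193),.138),("s1L",(277,215),.138),("s1R",(348,215),.138),("s2near",(311,157),.138),("s2far",(275,112),.138),("s2L",(273,135),.138),("s2R",(349,135),.138),("fin1near",(313,256),.188),("fin2near",(311,152),.188)]:
    print(n,rinv(F,onz(c,p,z,1)).round(4))
```

```text
end [[0.0007 0.1784 0.016 ]]
s1near [[0.     0.1448 0.008 ]]
s1far [[0.0262 0.1087 0.008 ]]
s1L [[0.0273 0.1261 0.008 ]]
s1R [[-0.028  0.126  0.008]]
s2near [[0.0009 0.0811 0.008 ]]
s2far [[0.0277 0.0469 0.008 ]]
s2L [[0.0293 0.0642 0.008 ]]
s2R [[-0.0275  0.0641  0.008 ]]
fin1near [[-0.0006  0.1416  0.058 ]]
fin2near [[0.0008 0.0737 0.058 ]]
```

>>> jog_arm:
  gripper: [0.6,0.6,0.6,0.6,0.6]
  delta_pos:
    - [0.005,-0.001,0.02]
    - [0,0,0.04]
    - [0,0,0.04]
    - [0,0,0.03]
    - [0,0,0]
  turn: [0,0,0,0,0]
  force: 80

```text
time_s: 9.3
position: [0.5218, -0.1076, 0.1451]
orientation: [3.136, 0.0, -1.482]
wrist_force: [1.7, 0.2, 0.5]
opening: 0.599
finger_force: 0.0
```

>>> jog_arm:
  gripper: [0,0,0,0,0]
  delta_pos:
    - [0,0,0]
    - [0,0,0]
    - [0,0,0]
    - [0,0,0]
    - [0,0,0]
  turn: [0,0,0,0,0]
  force: 80

```text
time_s: 9.93
position: [0.5236, -0.1085, 0.1488]
orientation: [-3.14, -0.0, -1.484]
wrist_force: [-2.6, 2.7, 5.8]
opening: 0.087
finger_force: 78.5
```

>>> jog_arm:
  gripper: [0,0,0,0]
  delta_pos:
    - [0,0,-0.014]
    - [0,0,-0.016]
    - [0,0,-0.014]
    - [0,0,0]
  turn: [0,0,0,0]

```text
time_s: 10.42
position: [0.5242, -0.1086, 0.1927]
orientation: [-3.138, -0.0, -1.484]
wrist_force: [0.2, -0.4, -3.6]
opening: 0.084
finger_force: 78.1
```

Run:
```python
from h import *
s=state();c=calibration("wrist"); im=snapshot("wrist"); cv2.imwrite("pics/w3.png",im[:,:,::-1])
print(s["position"],s["orientation"],s["wrist_force"])
R=(.551,.2305,.13,.11)
for y in (-.142,-.094,-.046,.002,.05): print(rp(R,[0,y,0]),rp(R,[-.075,y,0]))
```

```text
[ 0.52424192 -0.10858163  0.19265322] [-3.13835386e+00 -4.35383815e-05 -1.48386544e+00] [ 0.24164956 -0.40927782 -3.62764696]
[[0.56658852 0.08935823 0.13      ]] [[0.49204181 0.08112486 0.13      ]]
[[0.56131916 0.13706813 0.13      ]] [[0.48677245 0.12883475 0.13      ]]
[[0.5560498  0.18477802 0.13      ]] [[0.48150309 0.17654465 0.13      ]]
[[0.55078044 0.23248791 0.13      ]] [[0.47623374 0.22425454 0.13      ]]
[[0.54551108 0.2801978  0.13      ]] [[0.47096438 0.27196443 0.13      ]]
```

View pics/w3.png

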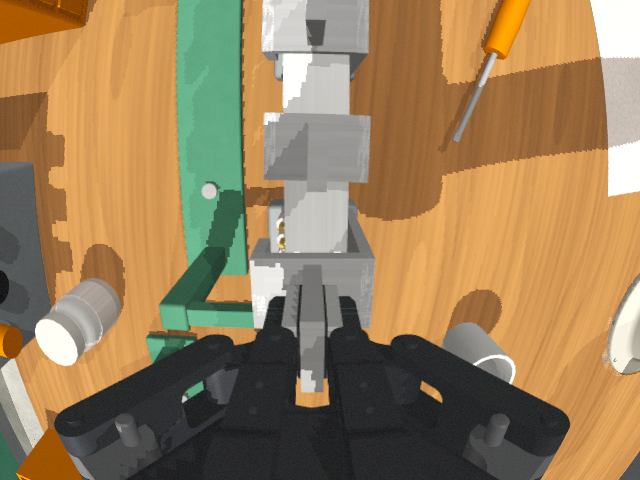

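The lift is clean, with the carrier square in the fingers and its tray under the rail. Next I back it out forward and travel to a spot in front of the receiving slot.

>>> jog_arm:
  gripper: [0,0,0]
  delta_pos:
    - [0,0.035,-0.008]
    - [0,0.045,0]
    - [0,0,0]
  turn: [0,0,0]

```text
time_s: 10.85
position: [0.4397, -0.1158, 0.1983]
orientation: [3.138, 0.001, -1.485]
wrist_force: [0.7, 0.3, -3.2]
opening: 0.08
finger_force: 79.2
```

>>> jog_arm:
  gripper: [0,0,0,0,0]
  delta_pos:
    - [-0.04,-0.012,0]
    - [-0.056,-0.018,0]
    - [-0.056,-0.018,0]
    - [-0.04,-0.012,0]
    - [0,0,0]
  turn: [0,-0.012,-0.012,0,0]

```text
time_s: 11.48
position: [0.4861, 0.0841, 0.1986]
orientation: [3.141, 0.0, -1.456]
wrist_force: [-0.3, 0.3, -1.8]
opening: 0.085
finger_force: 79.2
```

Run:
```python
from h import *
s=state();c=calibration("wrist"); im=snapshot("wrist"); cv2.imwrite("pics/w4.png",im[:,:,::-1])
print(s["position"],s["orientation"],s["wrist_force"],s["finger_force"])
np.save("w4.npy",c["T"])
R=(.551,.2305,.13,.11)
C=np.array([[.018,-.18,.016],[-.018,-.18,.016],[.018,-.168,0],[-.018,-.168,0],[.018,-.1,0],[-.018,-.1,0]])
print(proj(c,rp(R,C),1).round(1).tolist())
```

```text
[0.4860641  0.08410557 0.19863   ] [ 3.14149109e+00  9.75211920e-05 -1.45586656e+00] [-0.27696099  0.31844372 -1.79443851] 79.17177557945251
[[139.5, 191.7], [197.9, 190.1], [152.3, 206.0], [207.0, 205.3], [165.3, 305.2], [215.9, 307.7]]
```

View pics/w4.png

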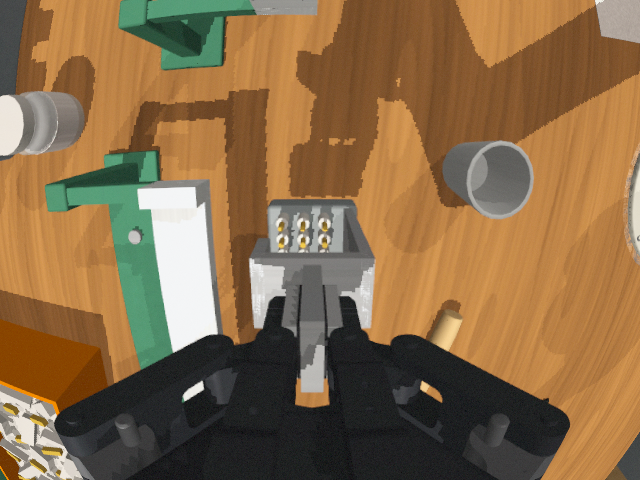

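The end stop (138–209, 181–207) and the rail edges agree with the model within about 1 mm. The saddle of the held carrier is at rows 255–326.

Run:
```python
from h import *
s=state();c=calibration("wrist");R=(.551,.2305,.13,.11);p=s["position"]
print("tcp",rinv(R,p))
for q,z in [((312,326),.188),((312,255),.188),((250,290),.188),((374,290),.188),((312,392),.238)]: print(rinv(R,onz(c,q,z,1)).round(4))
```

```text
tcp [[-0.08154207 -0.13975645  0.06849036]]
[[-0.0815 -0.1241  0.058 ]]
[[-0.0813 -0.1598  0.058 ]]
[[-0.0532 -0.1427  0.058 ]]
[[-0.1096 -0.1428  0.058 ]]
[[-0.0814 -0.1261  0.108 ]]
```

>>> jog_arm:
  gripper: [0,0,0,0]
  delta_pos:
    - [0,-0.03,0]
    - [0,-0.03,0]
    - [0,-0.0215,0]
    - [0,0,0]
  turn: [0.005,0,0,0]

```text
time_s: 12.02
position: [0.567, 0.0891, 0.1982]
orientation: [3.14, -0.001, -1.467]
wrist_force: [-0.9, 0.3, -4.1]
opening: 0.084
finger_force: 79.3
```

>>> jog_arm:
  gripper: [0,0,0,0]
  delta_pos:
    - [0,0,0.02]
    - [0,0,0.02]
    - [0,0,0.009]
    - [0,0,0]
  turn: [0,0,0,0]

```text
time_s: 12.52
position: [0.5658, 0.0896, 0.1503]
orientation: [3.141, -0.0, -1.465]
wrist_force: [-0.3, 0.7, -3.7]
opening: 0.084
finger_force: 79.3
```

>>> jog_arm:
  gripper: [0,0.6,0.6,0.6,0.6]
  delta_pos:
    - [0,0,0.0015]
    - [0,0,0]
    - [0,0,0]
    - [0,0,-0.06]
    - [0,0,-0.06]
  turn: [0,0,0,0,0]

```text
time_s: 13.15
position: [0.5661, 0.0899, 0.2705]
orientation: [3.141, -0.001, -1.465]
wrist_force: [1.2, 0.7, -0.2]
opening: 0.599
finger_force: 0.0
```

>>> jog_arm:
  gripper: [0.6,0.6,0.6,0.6,0.6]
  delta_pos:
    - [0.051,0.0133,0]
    - [0.051,0.0133,0]
    - [0.051,0.0133,0]
    - [0.051,0.0133,0]
    - [0.051,0.0133,0]
  turn: [0,0.01,0.01,0,0]

```text
time_s: 13.78
position: [0.5242, -0.1717, 0.2697]
orientation: [-3.14, -0.001, -1.484]
wrist_force: [0.9, -0.2, -0.8]
opening: 0.603
finger_force: 0.0
```

>>> jog_arm:
  gripper: [0.6,0.6]
  delta_pos:
    - [0,0,0]
    - [0,0,0]
  turn: [0,0]

```text
time_s: 14.02
position: [0.5245, -0.1702, 0.2692]
orientation: [-3.141, -0.0, -1.485]
wrist_force: [0.2, 0.6, 0.3]
opening: 0.601
finger_force: 0.0
```

```bash
cat >> h.py <<'E'
F=(.533,-.2366,.13,.086); R=(.551,.2305,.13,.11)
def look(tag):
    s=state();c=calibration("wrist");im=snapshot("wrist");cv2.imwrite(f"pics/{tag}.png",im[:,:,::-1])
    print("tcp",s["position"].round(4),"yaw",round(s["orientation"][2],4),"feed",rinv(F,s["position"]).round(4),"recv",rinv(R,s["position"]).round(4))
    for d in cut_out("wrist","carrier1"):
        m=d["mask"].astype(np.uint8)
        if d["conf"]<.4 or m.sum()<300: continue
        ys,xs=np.nonzero(m); w=(m.sum(1)>0.75*m.sum(1).max()); rows=np.nonzero(w)[0]
        xl,xr=np.median([xs[ys==r].min() for r in rows]),np.median([xs[ys==r].max() for r in rows])
        a,b,e=[rinv(F,onz(c,(np.mean((xl,xr)),v),.138,1))[0] for v in (rows[0],rows[-1],rows.mean())]
        print(round(d["conf"],2),"cols",xl,xr,"rows",ys.min(),rows[0],rows[-1],ys.max(),"feedframe x",e[0].round(4),"y far",a[1].round(4),"near",b[1].round(4))
E
python3 -c "
from h import *
look('w5')"
```

```text
tcp [ 0.5245 -0.1702  0.2692] yaw -1.4854 feed [[-0.0028  0.0669  0.1392]] recv [[-0.0704 -0.3954  0.1392]]
0.95 cols 269.5 345.0 rows 105 106 153 156 feedframe x 0.0009 y far -0.0227 near 0.0118
0.72 cols 242.0 288.0 rows 371 372 400 404 feedframe x 0.0417 y far 0.2054 near 0.2409
0.64 cols 272.0 344.0 rows 174 197 244 264 feedframe x 0.0006 y far 0.0447 near 0.0816
0.58 cols 277.0 340.0 rows 0 0 21 23 feedframe x 0.0 y far -0.1042 near -0.0872
0.57 cols 270.0 346.0 rows 21 36 83 97 feedframe x 0.0004 y far -0.0754 near -0.0397
0.41 cols 166.0 194.0 rows 343 415 423 424 feedframe x 0.1376 y far 0.2719 near 0.2848
```

View pics/w5.png

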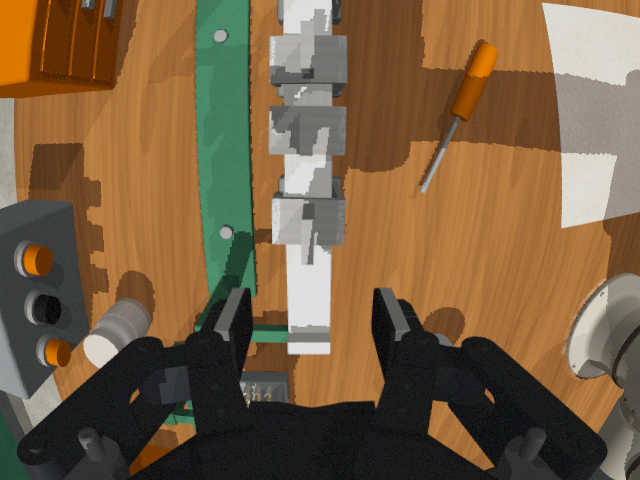

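The estimator gives good centres: the next carrier is at rows 197–244. Grip and lift it.

>>> jog_arm:
  gripper: [0.6,0.6,0.6,0.6,0.6]
  delta_pos:
    - [0.005,-0.003,0.02]
    - [0,0,0.04]
    - [0,0,0.04]
    - [0,0,0.022]
    - [0,0,0]
  turn: [0,0,0,0,0]

```text
time_s: 14.75
position: [0.527, -0.1736, 0.1452]
orientation: [3.137, 0.001, -1.483]
wrist_force: [0.5, 0.4, 0.7]
opening: 0.6
finger_force: 0.0
```

>>> jog_arm:
  gripper: [0,0,0,0,0]
  delta_pos:
    - [0,0,0]
    - [0,0,0]
    - [0,0,0]
    - [0,0,0]
    - [0,0,0]
  turn: [0,0,0,0,0]
  force: 80

```text
time_s: 15.38
position: [0.5283, -0.1749, 0.1482]
orientation: [-3.14, -0.001, -1.484]
wrist_force: [-2.5, 1.1, 5.8]
opening: 0.087
finger_force: 78.9
```

>>> jog_arm:
  gripper: [0,0,0,0,0]
  delta_pos:
    - [0,0,-0.014]
    - [0,0,-0.018]
    - [0,0,-0.018]
    - [0,0.04,0]
    - [0,0.04,0]
  turn: [0,0,0,0,0]

```text
time_s: 16.0
position: [0.4469, -0.1816, 0.1967]
orientation: [3.141, 0.001, -1.485]
wrist_force: [0.7, -0.2, -2.5]
opening: 0.083
finger_force: 78.7
```

>>> jog_arm:
  gripper: [0,0,0,0,0]
  delta_pos:
    - [-0.04,-0.008,0]
    - [-0.055,-0.011,0]
    - [-0.06,-0.012,0]
    - [-0.06,-0.012,0]
    - [-0.055,-0.011,0]
  turn: [0,0,0,0,0]

```text
time_s: 16.62
position: [0.4785, 0.0939, 0.1971]
orientation: [-3.141, 0.0, -1.485]
wrist_force: [1.5, 0.0, -3.3]
opening: 0.081
finger_force: 79.3
```

>>> jog_arm:
  gripper: [0,0,0]
  delta_pos:
    - [-0.036,-0.0074,0]
    - [0,0,0]
    - [0,0,0]
  turn: [-0.024,0,0]

```text
time_s: 17.0
position: [0.4825, 0.128, 0.1966]
orientation: [3.14, -0.0, -1.461]
wrist_force: [0.6, -0.7, -3.3]
opening: 0.082
finger_force: 79.3
```

```bash
cat >> h.py <<'E'
def held(tag,dz):
    s=state();c=calibration("wrist");im=snapshot("wrist");cv2.imwrite(f"pics/{tag}.png",im[:,:,::-1])
    print("tcp",s["position"].round(4),"yaw",round(s["orientation"][2],4),"recv",rinv(R,s["position"]).round(4),s["finger_force"])
    for d in cut_out("wrist","carrier1"):
        m=d["mask"].astype(np.uint8)
        if d["conf"]<.3 or m.sum()<300: continue
        ys,xs=np.nonzero(m); mr=m[:,:300].sum(1); b=None
        print(round(d["conf"],2),"box",xs.min(),xs.max(),ys.min(),ys.max(),"loc h",rinv(R,onz(c,(xs.mean(),ys.mean()),.138,1)).round(3))
    g=cv2.cvtColor(im,cv2.COLOR_RGB2GRAY).astype(int)
    col=np.median(g[240:345,255:265],1); k=np.abs(np.diff(col)); print("edge rows",[(240+i,int(k[i])) for i in np.argsort(-k)[:5]])
    for v in (255,326): print(v,rinv(R,onz(c,(312,v),.138+dz,1)).round(4))
E
python3 -c "
from h import *
held('w6',.0485)"
```

```text
tcp [0.4825 0.128  0.1966] yaw -1.4611 recv [[-0.0794 -0.0944  0.0666]] 79.25996661186218
0.92 box 125 258 136 229 loc h [[-0.01  -0.142  0.008]]
0.84 box 250 374 201 397 loc h [[-0.079 -0.086  0.008]]
edge rows [(np.int64(265), 65), (np.int64(329), 57), (np.int64(330), 54), (np.int64(331), 34), (np.int64(266), 21)]
255 [[-0.0792 -0.1146  0.0565]]
326 [[-0.0792 -0.0789  0.0565]]
```

View pics/w6.png

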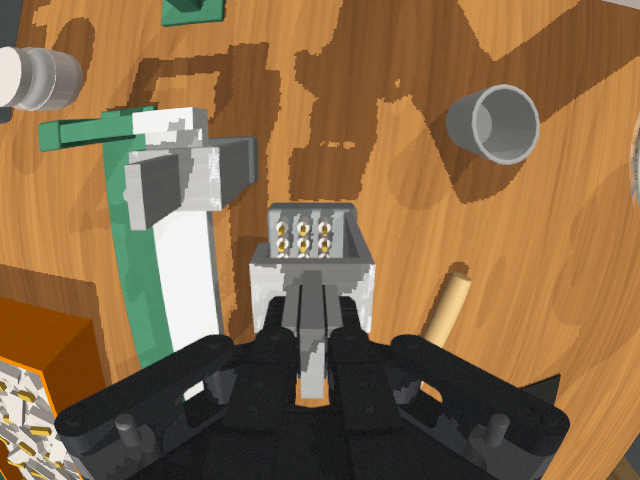

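The first carrier hangs squarely at the end of the receiving rail. The second is centred in the grip, so I'll insert it.

>>> jog_arm:
  gripper: [0,0,0,0]
  delta_pos:
    - [0,-0.03,0]
    - [0,-0.03,0]
    - [0,-0.0195,0]
    - [0,0,0]
  turn: [0,0,0,0]

```text
time_s: 17.6
position: [0.5629, 0.136, 0.1963]
orientation: [3.141, -0.0, -1.463]
wrist_force: [-1.0, -0.4, -2.7]
opening: 0.082
finger_force: 79.3
```

>>> jog_arm:
  gripper: [0,0,0,0]
  delta_pos:
    - [0,0,0.02]
    - [0,0,0.02]
    - [0,0,0.008]
    - [0,0,0]
  turn: [0,0,0,0]

```text
time_s: 18.1
position: [0.5618, 0.1367, 0.1493]
orientation: [-3.141, -0.0, -1.461]
wrist_force: [-0.0, -0.2, -2.7]
opening: 0.084
finger_force: 79.3
```

>>> jog_arm:
  gripper: [0,0.6,0.6,0.6,0.6]
  delta_pos:
    - [0,0,0.001]
    - [0,0,0]
    - [0,0,0]
    - [0,0,-0.06]
    - [0,0,-0.06]
  turn: [0,0,0,0,0]

```text
time_s: 18.73
position: [0.562, 0.137, 0.2693]
orientation: [3.141, -0.001, -1.461]
wrist_force: [1.8, 0.2, 0.6]
opening: 0.598
finger_force: 0.0
```

>>> jog_arm:
  gripper: [0.6,0.6,0.6,0.6,0.6]
  delta_pos:
    - [0.054,0.01,0]
    - [0.054,0.01,0]
    - [0.054,0.01,0]
    - [0.054,0.01,0]
    - [0.054,0.01,0]
  turn: [0,0,0,0,0]

```text
time_s: 19.35
position: [0.5419, -0.1384, 0.2686]
orientation: [-3.14, -0.0, -1.46]
wrist_force: [1.1, 0.0, 0.1]
opening: 0.603
finger_force: 0.0
```

>>> jog_arm:
  gripper: [0.6,0.6,0.6,0.6]
  delta_pos:
    - [0.053,0.01,0]
    - [0.0507,0.0094,0]
    - [0,0,0]
    - [0,0,0]
  turn: [0.012,0.012,0,0]

```text
time_s: 19.85
position: [0.5334, -0.2419, 0.268]
orientation: [-3.141, 0.0, -1.485]
wrist_force: [-0.1, 0.3, 0.2]
opening: 0.604
finger_force: 0.0
```

```bash
python3 -c "
from h import *
look('w7')"
```

```text
tcp [ 0.5334 -0.2419  0.268 ] yaw -1.4853 feed [[-0.     -0.0053  0.138 ]] recv [[-0.0693 -0.4676  0.138 ]]
0.98 cols 273.0 349.0 rows 8 25 72 89 feedframe x 0.0009 y far -0.1559 near -0.12
0.72 cols 274.0 347.0 rows 180 201 247 268 feedframe x 0.0014 y far -0.0247 near 0.0114
```

>>> jog_arm:
  gripper: [0.6,0.6,0.6,0.6,0.6]
  delta_pos:
    - [0.002,-0.001,0.02]
    - [0,0,0.04]
    - [0,0,0.04]
    - [0,0,0.022]
    - [0,0,0]
  turn: [0,0,0,0,0]

```text
time_s: 20.58
position: [0.5339, -0.2423, 0.1443]
orientation: [3.138, 0.001, -1.483]
wrist_force: [-0.1, 0.2, -0.1]
opening: 0.598
finger_force: 0.0
```

>>> jog_arm:
  gripper: [0,0,0,0,0]
  delta_pos:
    - [0,0,0]
    - [0,0,0]
    - [0,0,0]
    - [0,0,0]
    - [0,0,0]
  turn: [0,0,0,0,0]
  force: 80

```text
time_s: 21.2
position: [0.535, -0.2438, 0.1473]
orientation: [-3.14, -0.001, -1.484]
wrist_force: [-1.7, 2.3, 6.4]
opening: 0.085
finger_force: 78.9
```

>>> jog_arm:
  gripper: [0,0,0,0,0]
  delta_pos:
    - [0,0,-0.014]
    - [0,0,-0.018]
    - [0,0,-0.018]
    - [0,0.04,0]
    - [0,0.04,0]
  turn: [0,0,0,0,0]

```text
time_s: 21.82
position: [0.4539, -0.2505, 0.1958]
orientation: [3.141, 0.001, -1.485]
wrist_force: [-0.3, -0.3, -3.0]
opening: 0.085
finger_force: 78.8
```

>>> jog_arm:
  gripper: [0,0,0,0,0]
  delta_pos:
    - [-0.04,-0.006,0]
    - [-0.058,-0.008,0]
    - [-0.06,-0.008,0]
    - [-0.06,-0.008,0]
    - [-0.06,-0.008,0]
  turn: [0,0,0,0,0]

```text
time_s: 22.45
position: [0.4687, 0.0314, 0.1962]
orientation: [-3.141, 0.0, -1.485]
wrist_force: [1.9, 0.6, -3.5]
opening: 0.08
finger_force: 79.2
```

>>> jog_arm:
  gripper: [0,0,0,0,0]
  delta_pos:
    - [-0.06,-0.008,0]
    - [-0.05,-0.007,0]
    - [-0.035,-0.0061,0]
    - [0,0,0]
    - [0,0,0]
  turn: [0,0,-0.024,0,0]

```text
time_s: 23.08
position: [0.477, 0.1754, 0.1956]
orientation: [3.14, -0.0, -1.461]
wrist_force: [-0.6, -0.4, -3.0]
opening: 0.084
finger_force: 79.2
```

```bash
python3 -c "
from h import *
held('w8',.0485)"
```

```text
tcp [0.477  0.1754 0.1956] yaw -1.4611 recv [[-0.0796 -0.0466  0.0656]] 79.18257594108582
0.89 box 250 376 202 398 loc h [[-0.08  -0.038  0.008]]
0.77 box 122 256 139 234 loc h [[-0.009 -0.093  0.008]]
0.73 box 119 256 55 131 loc h [[-0.009 -0.141  0.008]]
edge rows [(np.int64(266), 54), (np.int64(329), 52), (np.int64(330), 52), (np.int64(267), 32), (np.int64(331), 28)]
255 [[-0.0794 -0.0672  0.0565]]
326 [[-0.0794 -0.0318  0.0565]]
```

>>> jog_arm:
  gripper: [0,0,0,0]
  delta_pos:
    - [0,-0.03,0]
    - [0,-0.03,0]
    - [0,-0.0195,0]
    - [0,0,0]
  turn: [0,0,0,0]

```text
time_s: 23.68
position: [0.5574, 0.1834, 0.1953]
orientation: [3.141, -0.0, -1.463]
wrist_force: [-0.6, 0.1, -2.8]
opening: 0.084
finger_force: 79.2
```

>>> jog_arm:
  gripper: [0,0,0,0]
  delta_pos:
    - [0,0,0.02]
    - [0,0,0.02]
    - [0,0,0.008]
    - [0,0,0]
  turn: [0,0,0,0]

```text
time_s: 24.18
position: [0.5563, 0.1842, 0.1483]
orientation: [-3.141, 0.0, -1.461]
wrist_force: [-0.1, 0.3, -3.1]
opening: 0.079
finger_force: 79.3
```

>>> jog_arm:
  gripper: [0,0.6,0.6,0.6,0.6]
  delta_pos:
    - [0,0,0.001]
    - [0,0,0]
    - [0,0,0]
    - [0,0,-0.06]
    - [0,0,-0.06]
  turn: [0,0,0,0,0]

```text
time_s: 24.8
position: [0.5564, 0.1844, 0.2683]
orientation: [3.141, -0.001, -1.461]
wrist_force: [1.3, 0.8, -0.4]
opening: 0.598
finger_force: 0.0
```

>>> jog_arm:
  gripper: [0.6,0.6,0.6,0.6,0.6]
  delta_pos:
    - [0.059,0.0087,0]
    - [0.059,0.0087,0]
    - [0.059,0.0087,0]
    - [0.059,0.0087,0]
    - [0.059,0.0087,0]
  turn: [0,0,0,0,0]

```text
time_s: 25.42
position: [0.5455, -0.1153, 0.2676]
orientation: [-3.14, -0.0, -1.46]
wrist_force: [1.5, -0.2, -0.3]
opening: 0.599
finger_force: 0.0
```

>>> jog_arm:
  gripper: [0.6,0.6,0.6,0.6,0.6]
  delta_pos:
    - [0.06,0.0087,0]
    - [0.06,0.0087,0]
    - [0.0585,0.0087,0]
    - [0,0,0]
    - [0,0,0]
  turn: [0,0,0.024,0,0]

```text
time_s: 26.05
position: [0.5392, -0.2938, 0.2669]
orientation: [-3.141, 0.0, -1.485]
wrist_force: [0.4, 0.9, 0.3]
opening: 0.602
finger_force: 0.0
```

```bash
python3 -c "
from h import *
look('w9')"
```

```text
tcp [ 0.5392 -0.2938  0.2669] yaw -1.4854 feed [[ 0.0012 -0.0575  0.1369]] recv [[-0.0693 -0.5198  0.1369]]
0.74 cols 275.0 351.0 rows 91 94 141 142 feedframe x 0.0007 y far -0.1557 near -0.1214
0.71 cols 277.0 351.0 rows 177 200 246 268 feedframe x -0.0 y far -0.0778 near -0.0419
```

View pics/w9.png

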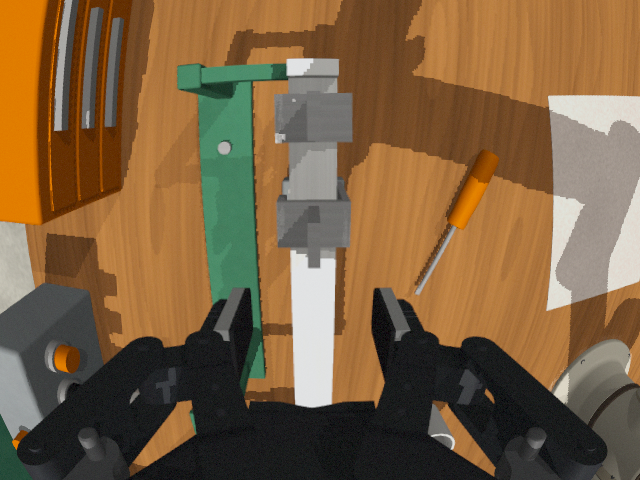

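Two carriers are left on the feed rail, at rows 94–141 and 200–246, both square. Grip the fourth.

>>> jog_arm:
  gripper: [0.6,0.6,0.6,0.6,0.6]
  delta_pos:
    - [0.003,0.001,0.02]
    - [0,0,0.04]
    - [0,0,0.04]
    - [0,0,0.021]
    - [0,0,0]
  turn: [0,0,0,0,0]

```text
time_s: 26.78
position: [0.538, -0.2951, 0.1445]
orientation: [3.138, 0.001, -1.483]
wrist_force: [-0.7, 0.3, 0.7]
opening: 0.598
finger_force: 0.0
```

>>> jog_arm:
  gripper: [0,0,0,0,0]
  delta_pos:
    - [0,0,0]
    - [0,0,0]
    - [0,0,0]
    - [0,0,0]
    - [0,0,0]
  turn: [0,0,0,0,0]
  force: 80

```text
time_s: 27.4
position: [0.5389, -0.2968, 0.1474]
orientation: [-3.14, -0.001, -1.484]
wrist_force: [-2.1, 2.8, 6.3]
opening: 0.084
finger_force: 78.9
```

>>> jog_arm:
  gripper: [0,0,0,0,0]
  delta_pos:
    - [0,0,-0.014]
    - [0,0,-0.018]
    - [0,0,-0.018]
    - [0,0.04,0]
    - [0,0.04,0]
  turn: [0,0,0,0,0]

```text
time_s: 28.02
position: [0.4577, -0.3034, 0.1955]
orientation: [3.141, 0.001, -1.485]
wrist_force: [0.1, -0.5, -3.2]
opening: 0.082
finger_force: 78.9
```

>>> jog_arm:
  gripper: [0,0,0,0,0]
  delta_pos:
    - [-0.04,-0.0045,0]
    - [-0.056,-0.0065,0]
    - [-0.06,-0.0065,0]
    - [-0.06,-0.0065,0]
    - [-0.06,-0.0065,0]
  turn: [0,0,0,0,0]

```text
time_s: 28.65
position: [0.4652, -0.0243, 0.1961]
orientation: [-3.141, 0.0, -1.485]
wrist_force: [1.4, 0.0, -2.9]
opening: 0.087
finger_force: 79.3
```

>>> jog_arm:
  gripper: [0,0,0,0,0]
  delta_pos:
    - [-0.06,-0.0065,0]
    - [-0.06,-0.0065,0]
    - [-0.056,-0.0065,0]
    - [-0.04,-0.0045,0]
    - [-0.032,-0.0043,0]
  turn: [0,0,0,0,-0.024]

```text
time_s: 29.28
position: [0.472, 0.2252, 0.1957]
orientation: [3.141, 0.0, -1.459]
wrist_force: [-0.5, 0.6, -2.1]
opening: 0.083
finger_force: 79.3
```

>>> jog_arm:
  gripper: [0,0]
  delta_pos:
    - [0,0,0]
    - [0,0,0]
  turn: [0,0]

```text
time_s: 29.52
position: [0.4719, 0.223, 0.1955]
orientation: [3.14, -0.001, -1.461]
wrist_force: [0.3, -0.5, -2.5]
opening: 0.083
finger_force: 79.3
```

```bash
python3 -c "
from h import *
held('w10',.0485)"
```

```text
tcp [0.4719 0.223  0.1955] yaw -1.4611 recv [[-0.0794  0.0012  0.0655]] 79.31482315063477
0.89 box 122 257 138 234 loc h [[-0.009 -0.045  0.008]]
0.76 box 250 375 202 398 loc h [[-0.08   0.009  0.008]]
0.71 box 117 255 61 135 loc h [[-0.009 -0.091  0.008]]
0.56 box 121 256 0 74 loc h [[-0.014 -0.13   0.008]]
edge rows [(np.int64(330), 58), (np.int64(329), 54), (np.int64(266), 41), (np.int64(265), 34), (np.int64(331), 29)]
255 [[-0.0792 -0.0194  0.0565]]
326 [[-0.0792  0.016   0.0565]]
```

>>> jog_arm:
  gripper: [0,0,0,0]
  delta_pos:
    - [0,-0.03,0]
    - [0,-0.03,0]
    - [0,-0.0195,0]
    - [0,0,0]
  turn: [0,0,0,0]

```text
time_s: 30.12
position: [0.5524, 0.2312, 0.1953]
orientation: [3.141, -0.0, -1.463]
wrist_force: [-0.5, -0.2, -2.6]
opening: 0.084
finger_force: 79.4
```

>>> jog_arm:
  gripper: [0,0,0,0]
  delta_pos:
    - [0,0,0.02]
    - [0,0,0.02]
    - [0,0,0.008]
    - [0,0,0]
  turn: [0,0,0,0]

```text
time_s: 30.62
position: [0.5512, 0.2319, 0.1483]
orientation: [-3.141, 0.0, -1.461]
wrist_force: [0.0, 0.3, -3.6]
opening: 0.085
finger_force: 79.4
```

>>> jog_arm:
  gripper: [0,0.6,0.6,0.6,0.6]
  delta_pos:
    - [0,0,0.001]
    - [0,0,0]
    - [0,0,0]
    - [0,0,-0.06]
    - [0,0,-0.06]
  turn: [0,0,0,0,0]

```text
time_s: 31.25
position: [0.5515, 0.232, 0.2683]
orientation: [3.141, -0.001, -1.461]
wrist_force: [1.3, 0.6, 0.1]
opening: 0.604
finger_force: 0.0
```

>>> jog_arm:
  gripper: [0.6,0.6,0.6,0.6,0.6]
  delta_pos:
    - [0.056,0.0068,0]
    - [0.056,0.0068,0]
    - [0.056,0.0068,0]
    - [0.056,0.0068,0]
    - [0.056,0.0068,0]
  turn: [0,0,0,0,0]

```text
time_s: 31.88
position: [0.5484, -0.0516, 0.2677]
orientation: [-3.14, -0.0, -1.46]
wrist_force: [0.8, 0.1, -0.7]
opening: 0.602
finger_force: 0.0
```

>>> jog_arm:
  gripper: [0.6,0.6,0.6,0.6,0.6]
  delta_pos:
    - [0.056,0.0068,0]
    - [0.056,0.0068,0]
    - [0.056,0.0068,0]
    - [0.056,0.0068,0]
    - [0.056,0.0068,0]
  turn: [0,0,0,0,0]

```text
time_s: 32.5
position: [0.5453, -0.3338, 0.2675]
orientation: [-3.14, -0.001, -1.461]
wrist_force: [0.9, 0.2, 0.5]
opening: 0.6
finger_force: 0.0
```

>>> jog_arm:
  gripper: [0.6,0.6,0.6]
  delta_pos:
    - [0.0427,0.005,0]
    - [0,0,0]
    - [0,0,0]
  turn: [0.024,0,0]

```text
time_s: 32.88
position: [0.545, -0.3747, 0.2669]
orientation: [-3.141, 0.0, -1.485]
wrist_force: [-0.6, 0.7, -0.2]
opening: 0.602
finger_force: 0.0
```

```bash
python3 -c "
from h import *
look('w11')"
```

```text
tcp [ 0.545  -0.3747  0.2669] yaw -1.4849 feed [[ 1.000e-04 -1.386e-01  1.369e-01]] recv [[-0.0724 -0.6008  0.1369]]
0.77 cols 275.0 348.0 rows 177 200 247 269 feedframe x 0.0007 y far -0.1589 near -0.1222
```

>>> jog_arm:
  gripper: [0.6,0.6,0.6,0.6,0.6]
  delta_pos:
    - [0.003,-0.001,0.02]
    - [0,0,0.04]
    - [0,0,0.04]
    - [0,0,0.021]
    - [0,0,0]
  turn: [0,0,0,0,0]

```text
time_s: 33.6
position: [0.5457, -0.3761, 0.1444]
orientation: [3.138, 0.002, -1.483]
wrist_force: [0.1, 0.1, 0.1]
opening: 0.599
finger_force: 0.0
```

>>> jog_arm:
  gripper: [0,0,0,0,0]
  delta_pos:
    - [0,0,0]
    - [0,0,0]
    - [0,0,0]
    - [0,0,0]
    - [0,0,0]
  turn: [0,0,0,0,0]
  force: 80

```text
time_s: 34.22
position: [0.5466, -0.3779, 0.1475]
orientation: [-3.14, -0.001, -1.484]
wrist_force: [-2.2, 2.1, 5.4]
opening: 0.086
finger_force: 78.8
```

>>> jog_arm:
  gripper: [0,0,0,0,0]
  delta_pos:
    - [0,0,-0.014]
    - [0,0,-0.018]
    - [0,0,-0.018]
    - [0,0.04,0]
    - [0,0.04,0]
  turn: [0,0,0,0,0]

```text
time_s: 34.85
position: [0.4658, -0.3844, 0.1956]
orientation: [3.142, 0.001, -1.485]
wrist_force: [-0.5, -0.7, -2.5]
opening: 0.085
finger_force: 78.7
```

>>> jog_arm:
  gripper: [0,0,0,0,0]
  delta_pos:
    - [-0.04,-0.0047,0]
    - [-0.056,-0.0047,0]
    - [-0.058,-0.0047,0]
    - [-0.058,-0.0047,0]
    - [-0.058,-0.0047,0]
  turn: [0,0,0,0,0]

```text
time_s: 35.48
position: [0.4666, -0.1119, 0.1961]
orientation: [-3.141, 0.0, -1.485]
wrist_force: [0.8, 0.1, -2.4]
opening: 0.085
finger_force: 79.0
```

>>> jog_arm:
  gripper: [0,0,0,0,0]
  delta_pos:
    - [-0.058,-0.0047,0]
    - [-0.058,-0.0047,0]
    - [-0.058,-0.0047,0]
    - [-0.058,-0.0047,0]
    - [-0.056,-0.0047,0]
  turn: [0,0,0,0,0]

```text
time_s: 36.1
position: [0.4651, 0.1774, 0.1962]
orientation: [-3.141, 0.001, -1.485]
wrist_force: [1.3, 0.3, -2.1]
opening: 0.085
finger_force: 79.0
```

>>> jog_arm:
  gripper: [0,0,0,0,0]
  delta_pos:
    - [-0.05,-0.0047,0]
    - [-0.0454,-0.0047,0]
    - [0,0,0]
    - [0,0,0]
    - [0,0,0]
  turn: [0,-0.024,0,0,0]

```text
time_s: 36.72
position: [0.4665, 0.2701, 0.1958]
orientation: [3.141, -0.0, -1.462]
wrist_force: [0.4, -0.4, -2.9]
opening: 0.08
finger_force: 79.0
```

```bash
python3 -c "
from h import *
held('w12',.0485)
for d in spot_in('wrist','stop_face'): print(d['conf'],rinv(R,d['location']))
snapshot('top')
for t in ('stop_face','clamp_grip'):
  for d in spot_in('top',t): print(t,d['conf'],rinv(R,d['location']))
"
```

```text
tcp [0.4665 0.2701 0.1958] yaw -1.4622 recv [[-0.0796  0.0486  0.0658]] 79.007728099823
0.95 box 118 255 62 135 loc h [[-0.009 -0.044  0.008]]
0.82 box 119 256 0 76 loc h [[-0.012 -0.082  0.008]]
0.66 box 250 375 204 401 loc h [[-0.08   0.058  0.008]]
0.65 box 122 256 139 235 loc h [[-0.009  0.003  0.008]]
edge rows [(np.int64(266), 71), (np.int64(330), 69), (np.int64(329), 53), (np.int64(331), 36), (np.int64(267), 32)]
255 [[-0.0795  0.0281  0.0565]]
326 [[-0.0794  0.0636  0.0565]]
0.97 [[-0.00368107  0.08964591  0.0145    ]]
stop_face 0.75 [[0.01357336 0.11560867 0.0164    ]]
clamp_grip 0.57 [[0.00999155 0.1214371  0.045     ]]
```

View pics/w12.png

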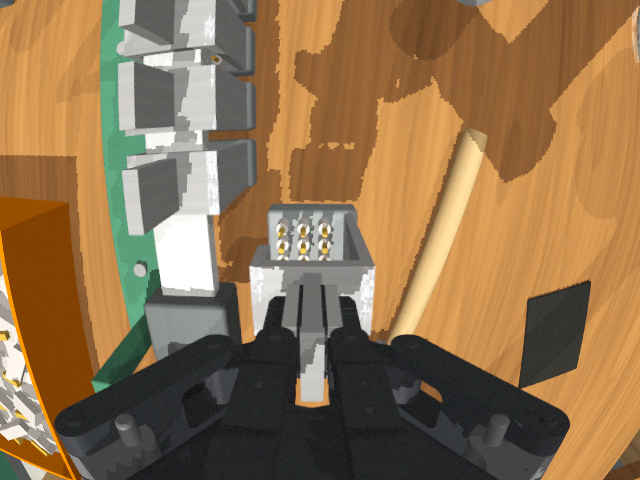

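The stop block's front top edge is at row ≈303, col 190. Four carriers are seated. Checking the room left for the fifth.

```bash
python3 -c "
from h import *
c=calibration('wrist')
for q,z in [((190,303),.144),((190,296),.13),((170,304),.144),((192,213),.130),((210,214),.138)]: print(q,rinv(R,onz(c,q,z,1)).round(4))
"
```

```text
(190, 303) [[-0.0052  0.0757  0.014 ]]
(190, 296) [[-0.0005  0.078   0.    ]]
(170, 304) [[0.0083 0.0771 0.014 ]]
(192, 213) [[-0.0079  0.0232  0.    ]]
(210, 214) [[-0.0214  0.0221  0.008 ]]
```

>>> jog_arm:
  gripper: [0,0,0,0]
  delta_pos:
    - [-0.001,-0.03,0]
    - [0,-0.03,0]
    - [0,-0.0195,0]
    - [0,0,0]
  turn: [0,0,0,0]

```text
time_s: 37.52
position: [0.5465, 0.2807, 0.1951]
orientation: [3.141, -0.0, -1.462]
wrist_force: [-0.4, -0.2, -1.3]
opening: 0.082
finger_force: 79.1
```

>>> jog_arm:
  gripper: [0,0,0,0]
  delta_pos:
    - [0,0,0.02]
    - [0,0,0.02]
    - [0,0,0.008]
    - [0,0,0]
  turn: [0,0,0,0]

```text
time_s: 38.02
position: [0.5453, 0.281, 0.1484]
orientation: [-3.141, 0.0, -1.46]
wrist_force: [0.5, -0.3, -2.3]
opening: 0.08
finger_force: 79.1
```

>>> jog_arm:
  gripper: [0,0.6,0.6,0.6,0.6]
  delta_pos:
    - [0,0,0.001]
    - [0,0,0]
    - [0,0,0]
    - [0,0,-0.06]
    - [0,0,-0.06]
  turn: [0,0,0,0,0]

```text
time_s: 38.65
position: [0.5455, 0.2807, 0.2681]
orientation: [3.141, -0.001, -1.461]
wrist_force: [1.5, 0.8, 0.3]
opening: 0.6
finger_force: 0.0
```

```bash
python3 -c "
from h import *
s=state();plan(s['position'],s['orientation'][2],[.538,.362,.268],-.061,8)
look('w13')"
```

```text
[-0.0102, -0.0002, 0.0] -0.175
[-0.01, -0.002, 0.0] -0.175
[-0.0095, -0.0037, 0.0] -0.175
[-0.0087, -0.0053, 0.0] -0.175
[-0.0077, -0.0067, 0.0] -0.175
[-0.0064, -0.008, 0.0] -0.175
[-0.0049, -0.0089, 0.0] -0.175
[-0.0033, -0.0097, 0.0] -0.175
tcp [0.5455 0.2807 0.2681] yaw -1.4607 feed [[0.0569 0.5143 0.1381]] recv [[1.000e-04 5.050e-02 1.381e-01]]
0.92 cols 272.0 349.0 rows 0 14 61 75 feedframe x 0.0615 y far 0.3549 near 0.3913
0.9 cols 276.0 348.0 rows 189 207 251 274 feedframe x 0.057 y far 0.4994 near 0.5342
0.79 cols 275.0 349.0 rows 0 0 0 13 feedframe x 0.0612 y far 0.3435 near 0.3435
0.72 cols 273.0 349.0 rows 69 76 122 126 feedframe x 0.06 y far 0.4025 near 0.4364
0.67 cols 273.0 348.0 rows 134 140 188 196 feedframe x 0.0593 y far 0.4495 near 0.485
```

View pics/w13.png

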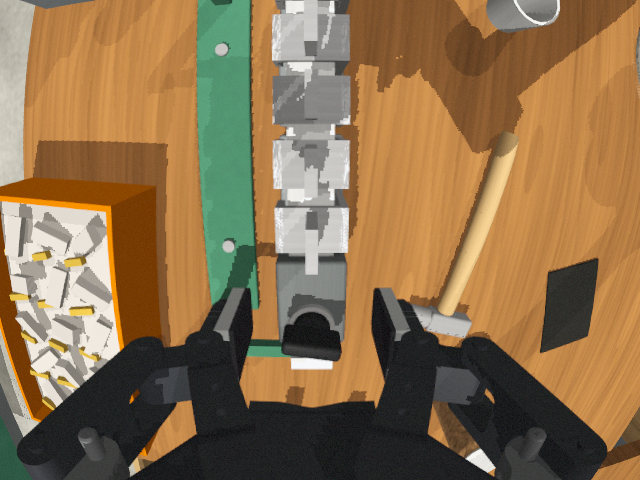

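All carriers hang squarely; the stop's edge is just behind the fifth. The knob bar is transverse at about (312,347).

```bash
python3 -c "
from h import *
c=calibration('wrist')
for q,z in [((312,347),.187),((312,340),.187),((312,352),.187),((312,256),.144),((312,251),.138)]:
  P=onz(c,q,z,1);print(q,P.round(4),rinv(R,P).round(4))
"
```

```text
(312, 347) [0.5415 0.3644 0.187 ] [[0.0052 0.1341 0.057 ]]
(312, 340) [0.5422 0.3581 0.187 ] [[0.0052 0.1278 0.057 ]]
(312, 352) [0.541  0.3689 0.187 ] [[0.0052 0.1387 0.057 ]]
(312, 256) [0.5484 0.3086 0.144 ] [[0.006  0.0779 0.014 ]]
(312, 251) [0.5487 0.3066 0.138 ] [[0.0061 0.0759 0.008 ]]
```

>>> jog_arm:
  gripper: [0.6,0.6,0.6,0.6,0.6]
  delta_pos:
    - [-0.0102,-0.0002,0]
    - [-0.01,-0.002,0]
    - [-0.0095,-0.0037,0]
    - [-0.0087,-0.0053,0]
    - [-0.0077,-0.0067,0]
  turn: [-0.175,-0.175,-0.175,-0.175,-0.175]

```text
time_s: 39.38
position: [0.5411, 0.3321, 0.267]
orientation: [-3.141, -0.0, -0.58]
wrist_force: [-0.2, 0.2, 0.6]
opening: 0.599
finger_force: 0.0
```

>>> jog_arm:
  gripper: [0.6,0.6,0.6,0.6,0.6]
  delta_pos:
    - [-0.0064,-0.008,0]
    - [-0.0049,-0.0089,0]
    - [-0.0033,-0.0097,0]
    - [0,0,0]
    - [0,0,0]
  turn: [-0.175,-0.175,-0.175,0,0]

```text
time_s: 40.0
position: [0.5382, 0.362, 0.2668]
orientation: [3.142, -0.0, -0.063]
wrist_force: [-0.1, -0.3, 0.4]
opening: 0.604
finger_force: 0.0
```

Run:
```python
from h import *
s=state();c=calibration("wrist");im=snapshot("wrist");cv2.imwrite("pics/w14.png",im[:,:,::-1])
print(s["position"],s["orientation"],rinv(R,s["position"]))
for t in("clamp_grip",):
    for d in cut_out("wrist",t):
        m=d["mask"].astype(np.uint8);ys,xs=np.nonzero(m);print(d["conf"],cv2.minAreaRect(np.c_[xs,ys].astype(np.int32)))
    for d in spot_in("wrist",t): print(d["conf"],rinv(R,d["location"]))
for y in (.127,.132,.137): print(y,proj(c,rp(R,[0,y,.057]),1))
# dark pixels in crop near prediction
```

```text
[0.53820515 0.36197048 0.26682822] [ 3.14152280e+00 -5.10110799e-05 -6.33293321e-02] [[0.00171509 0.13208048 0.13682822]]
0.59 ((620.0, 130.5), (41.0, 38.0), 90.0)
0.57 ((310.0, 241.0), (72.0, 42.0), 90.0)
0.85 [[0.00018696 0.13559902 0.0606    ]]
0.127 [[318.4553695  247.87072158]]
0.132 [[310.62785811 249.16979526]]
0.137 [[302.81901391 250.4615856 ]]
```

View pics/w14.png

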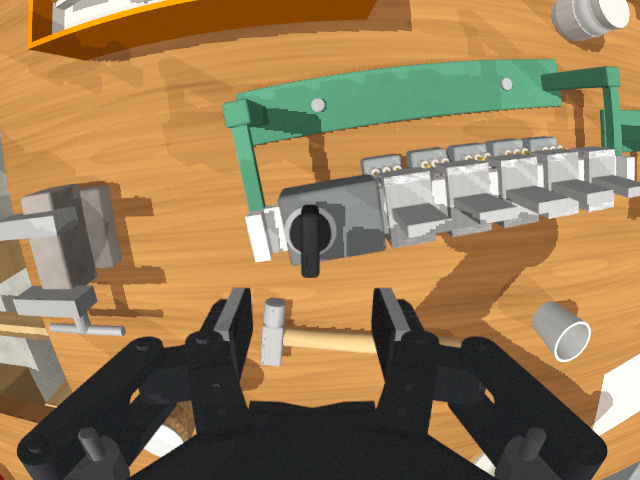

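The bar is centred on col 310, rows ≈206–277, so the TCP is over the knob within about 1 mm. Descend and grip.

>>> jog_arm:
  gripper: [0.6,0.6,0.6,0.6,0.6]
  delta_pos:
    - [0.001,0,0.03]
    - [0,0,0.04]
    - [0,0,0.039]
    - [0,0,0]
    - [0,0,0]
  turn: [0,0,0,0,0]
  force: 50

```text
time_s: 40.78
position: [0.5403, 0.3627, 0.1597]
orientation: [-3.14, -0.003, -0.061]
wrist_force: [-0.3, -0.2, 0.5]
opening: 0.6
finger_force: 0.0
```

>>> jog_arm:
  gripper: [0,0,0,0,0]
  delta_pos:
    - [0,0,0]
    - [0,0,0]
    - [0,0,0]
    - [0,0,0]
    - [0,0,0]
  turn: [0,0,0,0,0]
  force: 50

```text
time_s: 41.4
position: [0.5398, 0.3627, 0.1594]
orientation: [-3.14, -0.002, -0.06]
wrist_force: [-0.4, 0.2, 6.0]
opening: 0.122
finger_force: 51.6
```

>>> jog_arm:
  gripper: [0,0,0,0,0]
  delta_pos:
    - [0.0003,0.0016,0]
    - [0.0003,0.0016,0]
    - [0.0003,0.0016,0]
    - [0.0003,0.0016,0]
    - [0.0002,0.0016,0]
  turn: [0,0,0,0,0]

```text
time_s: 42.02
position: [0.5405, 0.3561, 0.1594]
orientation: [-3.137, -0.003, -0.06]
wrist_force: [-1.9, 3.5, 5.6]
opening: 0.131
finger_force: 51.6
```

>>> jog_arm:
  gripper: [0,0,0,0,0]
  delta_pos:
    - [0.0002,0.001,0]
    - [0.0002,0.001,0]
    - [0.0002,0.001,0]
    - [0.0002,0.001,0]
    - [0,0,0]
  turn: [0,0,0,0,0]

```text
time_s: 42.65
position: [0.541, 0.352, 0.1594]
orientation: [-3.138, -0.002, -0.06]
wrist_force: [-2.9, 3.0, 4.4]
opening: 0.13
finger_force: 51.6
```

Run:
```python
from h import *
s=state();c=calibration("wrist");im=snapshot("wrist");print(rinv(R,s["position"]),s["wrist_force"])
t=snapshot("top");sc=snapshot("scene")
z=lambda a,x,y,w,h,k:cv2.resize(a[y:y+h,x:x+w],None,fx=k,fy=k,interpolation=cv2.INTER_CUBIC)
cv2.imwrite("pics/c1.png",z(im,300,90,266,150,3)[:,:,::-1])
cv2.imwrite("pics/s1.png",z(sc,320,160,133,100,6)[:,:,::-1])
```

```text
[[0.00340666 0.12183797 0.02939351]] [-2.93081071  3.00011312  4.36372267]
```

View pics/c1.png

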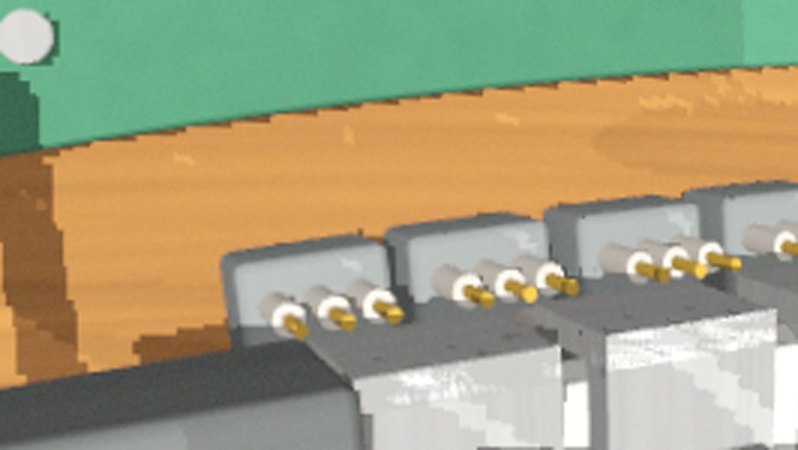

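The stop's front corner (357,385) meets the saddle edge (362,380), so they are touching. I'll push a touch more, then regrip the knob slightly off-centre so the tightening turn can't pull the stop back.

>>> jog_arm:
  gripper: [0,0,0.35,0.35,0.35]
  delta_pos:
    - [0.0002,0.0012,0]
    - [0.0002,0.0012,0]
    - [0,0,0]
    - [0,0,0]
    - [-0.002,0,0]
  turn: [0,0,0,0,0]

```text
time_s: 43.42
position: [0.5393, 0.3475, 0.1577]
orientation: [3.141, -0.001, -0.061]
wrist_force: [0.9, -1.2, 0.9]
opening: 0.351
finger_force: 0.6
```

>>> jog_arm:
  gripper: [0.35,0,0,0,0]
  delta_pos:
    - [0,0,0]
    - [0,0,0]
    - [0,0,0]
    - [0,0,0]
    - [0,0,0]
  turn: [0,0,0,0,0]
  force: 50

```text
time_s: 44.05
position: [0.5395, 0.3485, 0.1586]
orientation: [-3.14, -0.002, -0.06]
wrist_force: [1.0, 2.4, 4.8]
opening: 0.134
finger_force: 51.9
```

>>> jog_arm:
  gripper: [0,0,0,0,0]
  delta_pos:
    - [0,0,0]
    - [0,0,0]
    - [0,0,0]
    - [0,0,0]
    - [0,0,0]
  turn: [0.142,0.142,0.142,0.142,0.142]

```text
time_s: 44.68
position: [0.5393, 0.3479, 0.1586]
orientation: [-3.14, -0.0, -0.775]
wrist_force: [0.2, 1.6, 5.6]
opening: 0.132
finger_force: 52.0
```

>>> jog_arm:
  gripper: [0,0,0,0,0]
  delta_pos:
    - [0,0,0]
    - [0,0,0]
    - [0,0,0]
    - [0,0,0]
    - [0,0,0]
  turn: [0.142,0.142,0.142,0.142,0.142]

```text
time_s: 45.3
position: [0.5387, 0.3476, 0.1585]
orientation: [3.141, -0.0, -1.485]
wrist_force: [-0.8, 1.3, 6.2]
opening: 0.13
finger_force: 53.2
```

>>> jog_arm:
  gripper: [0,0,0]
  delta_pos:
    - [0,0,0]
    - [0,0,0]
    - [0,0,0]
  turn: [0.03,0,0]

```text
time_s: 45.68
position: [0.5387, 0.3477, 0.1585]
orientation: [-3.141, -0.001, -1.506]
wrist_force: [-0.3, 1.3, 5.9]
opening: 0.132
finger_force: 57.3
```

>>> jog_arm:
  gripper: [0.5,0.5,0.5,0.5,0.5]
  delta_pos:
    - [0,0,0]
    - [0,0,0]
    - [0,0,-0.03]
    - [0,0,-0.05]
    - [0,0,-0.04]
  turn: [0,0,0,0,0]

```text
time_s: 46.3
position: [0.5385, 0.3471, 0.2782]
orientation: [3.14, -0.001, -1.511]
wrist_force: [0.1, -0.9, -0.2]
opening: 0.499
finger_force: 0.0
```

>>> jog_arm:
  gripper: [0.5,0.5,0.5,0.5]
  delta_pos:
    - [0,0.04,-0.02]
    - [0,0.06,0]
    - [0,0.05,0]
    - [0,0,0]
  turn: [0,0,0,0]

```text
time_s: 46.8
position: [0.3862, 0.3374, 0.2975]
orientation: [3.14, -0.001, -1.508]
wrist_force: [-0.1, 0.8, 0.5]
opening: 0.502
finger_force: 0.0
```

Run:
```python
from h import *
t=snapshot("top");im=snapshot("wrist")
for d in spot_in("top","carrier1"): print(round(d["conf"],2),rinv(R,d["location"]).round(3),np.round(d["location"],3))
for n in("jar","screwdriver","mallet"): print(n,[(round(d["conf"],2),np.round(d["location"],3)) for d in spot_in("top",n)][:1])
z=lambda a,x,y,w,h,k:cv2.resize(a[y:y+h,x:x+w],None,fx=k,fy=k,interpolation=cv2.INTER_CUBIC)
cv2.imwrite("pics/fin.png",np.vstack([z(t,95,180,215,90,3.6),z(im,0,0,640,240,1.209375)[:270,:774]])[:,:,::-1])
```

```text
0.97 [[-0.007  0.047  0.005]] [0.539 0.276 0.135]
0.97 [[-0.008 -0.142  0.007]] [0.559 0.089 0.137]
0.94 [[-0.005 -0.05   0.009]] [0.551 0.181 0.138]
0.66 [[-0.009 -0.087  0.003]] [0.552 0.143 0.133]
jar []
screwdriver [(0.72, array([ 0.358, -0.306,  0.025]))]
mallet [(0.84, array([0.351, 0.339, 0.024]))]
```

View pics/fin.png

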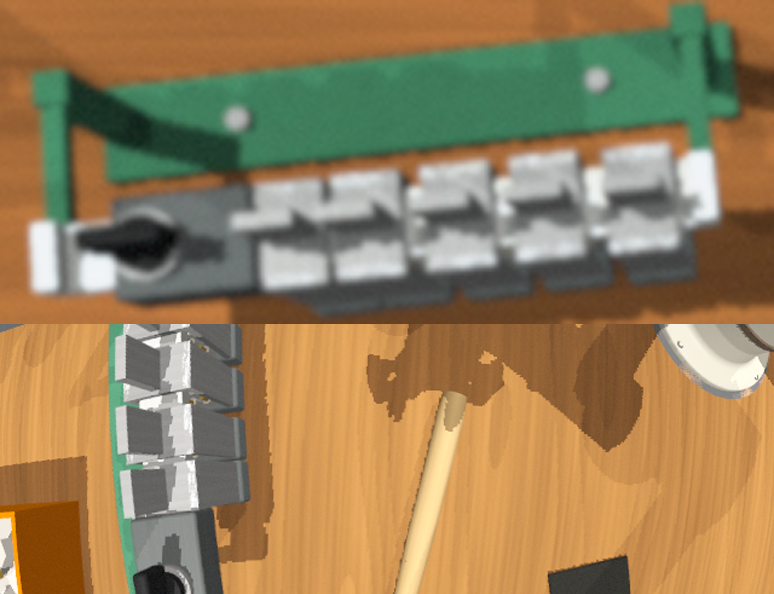

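The final view shows all five carriers hanging squarely on the receiving rail, with the stop against the last saddle (topz x≈253). The knob is in line with the rail, so it is tight. Handing in.

```bash
python3 -c "
from plant import *
print(job_done())"
```

```text
the job is handed in; nothing more can be done
None
```

The job is handed in: all five carriers hang squarely on the receiving rail, the stop was slid up against the nearest one with the clamp loose, and the knob was then turned fully tight. I never touched the jar, screwdriver or hammer, though the jar was not picked up in the last picture check.

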